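# Load soldered return bends into the rinsing station

## Robot

A 6-joint arm with a two-finger parallel gripper is mounted at the origin on the work surface. World frame = base frame: x ahead of the robot, y to its left, z up, the work surface at z = 0. Lengths are in m, angles in rad, forces in N, time in s.
With the tool pointing down it reaches from about 0.375 to 0.9 m from the base axis. Payload 3.1 kg.
Tool frame: the origin (TCP) lies midway between the tips of the shut fingers; the grasp point (between the pads) lies 19 mm behind it (manip.pinch_z is the distance from the TCP to the grasp point, in m); z points along the fingers, y is the line along which they close (so a half turn about z gives the same grasp; the last joint's range is limited). The gripper opens to 85 mm and grips with 20 to 120 N. Pads are 22 mm wide; open, the fingers measure 114 mm over their backs; the gripper's body (76 mm by 85 mm) begins 54 mm behind the grasp point. The pads swing forward as they close: fully open they stand 13 mm farther back than shut.
Start: joints at [-1.504, 0.527, 1.433, -0, 1.181, -0.178], TCP at [0.152, -0.606, 0.231] pointing down, gripper open.
Joint ranges: [-3.08, 3.08], [-0.75, 2.2], [0.22, 2.44], [-1.43, 4.57], [0, 2.65], [-2.85, 2.85]. Speed limits (rad/s): [2.79, 2.79, 3.14, 3.14, 3.14, 3.14].

## Interface

Orientations are given as a unit quaternion [x, y, z, w].
In Python, from station import manip, viewer, ticket gives the robot as it stands.
- The arm moves only by the shell command python3 -m creep 'ROWS' [FORCE]. ROWS is JSON, a list of rows, each an object with "slide": the shift along the tool's x, y, z in cm, a list of three; "angular": the turn, a rotation vector about the tool's x, y, z in rad, a list of three; "claw": the opening, from -1 (shut) to 1 (fully open). A call has 1 to 10 rows; each row shifts and turns the commanded pose from where the row before left it, along the tool's axes as they then stand; what a row does not reach is not made up. A row lasts 1/12 s, in which the tool goes at most 41.7 mm and 7.16 degrees, less where a joint would pass 70% of its speed; a pose out of reach is approached as far as the arm can. A call with a gripper value outside its range is refused whole. The fingers move at their own pace and stop on an object; FORCE is the grip in N (left out, the last holds). Time passes only in rows, so rows that do not move let the fingers close. It gives the time, the measured TCP pose, the force, the opening and the grip force at its end, in the units of the state.
- manip.sense(): the state, without advancing time (a new reading comes with each control period).
- viewer.snapshot(name): name is "scene" or "top" or "wrist"; returns the picture (480x640x3 uint8, blue, green, red); there is no depth.
- viewer.calibration(name): a dict with "fov_y" (degrees; the focal length in pixels is half the picture's height over the tangent of half this angle, whatever the lens; pixels are square), "cx", "cy" (the principal point, pixels), "T" (4x4, takes a point from camera to world coordinates); the wrist camera has in their place "tool_from_camera" (4x4, takes a point from camera to tool coordinates, whose origin is the TCP and whose axes are the flange's). Camera axes: x right, y up, looking along -z (the intrinsics and any distortion apply to the point x, -y, -z); pixel columns grow to the right and rows downward; lengths in m; the calibration is good to about 2 mm. The wrist camera is an equidistant fisheye: a pixel r from the principal point sees the ray r / f radians off the axis. A picture is of the moment at which its call begins: read the wrist's pose just before it. calibration takes no time and is no camera call.
- ticket.sign_off(): hands the job in; it is judged then, once.
The state is a dict: "t": time; "q": joint angles; "qd": joint speeds; "tau": joint torques, N m; "tcp_pos": TCP position; "tool_rot": TCP orientation; "force": force on the tool from outside, world axes, zero at the start; "ft_torque": the same for the moment, N m; "finger_gap": opening from 0.0 (shut) to 1.0 (fully open); "gripper_force": force on a finger pad.
Only numpy, scipy, OpenCV 4.12 (cv2) and the standard library are available. Lean on these libraries where they do the work, as an engineer would, in place of code of your own. Each camera call takes 0.05 s, during which the arm holds its last target. There are 200 camera calls.

## Task

Lift every copper return bend off the hook rack and stand it, feet down, in a pocket of the slotted tray, one bend to a pocket, while the tray is still out of the rinsing station. Then slide the loaded tray into the station until it is fully home against the stop, and after that throw the lever on the tank all the way over, away from the robot, to start the rinse. Leave the other things on the bench where they are.

Things in the scene. Friction and masses are not known exactly. Their poses are not given: they have to be found in the camera images.
- rack: Grey hook rack on the table (fixed). Origin on the table below the middle of the row of bends; +z up; its hooks point along its own -x, towards the robot. Four hook arms at y = -123, -41, 41, 123 mm. Behind them a cross bar (x = 78 to 92 mm, y = -200 to 200 mm, top at z = 158 mm) on end posts (top 158 mm). Nothing is above the arms but their lips.
- hook_arm (a point): Middle of the row of hooks at the height of the arms' tops, at (0, 0, 160) mm in the rack's frame (its axes). Each hook arm is flat steel, 14 mm wide and 12 mm thick, level, from x = -74 to 80 mm; at its front end a lip 6 mm thick (x = -74 to -68 mm) rises to z = 175 mm.
- tray: Loose steel tray (about 0.45 kg) on the table: floor plate 196 (x) by 98 (y) by 5 mm, four open-topped pockets in a 2 by 2 grid, walls 3 to 4 mm thick with tops at z = 44 mm. The walls measure 174 by 98 mm outside, so the floor plate sticks out 11 mm as a flange on both x sides. Origin: centre of the underside; +z up. Handle on the +y side; the -y edge enters the station first.
- tray_handle (a point): Centre of the tray's handle bar, at (0, 94, 85) mm in the tray's frame (its axes): a black bar along the tray's x, 100 mm long, 12 mm thick (y), 16 mm high, standing 45 mm off the tray's +y wall on two sloping stems at x = -45 and 45 mm. Can be pinched from above, fingers closing along the tray's y. Dragging the full tray takes 6 to 12 N.
- station: Rinsing station (fixed): a grey tank and, on its +y side, an open-topped bay of two low guides. Origin on the table at the centre of the bay: when the tray is fully home its frame equals this one. +z up. The tray slides on the bare table along the station's -y to a stop at y = -49.5 mm. Tank behind the stop: x = -113 to 113, y = -180 to -62 mm, 100 mm tall.
- station_mouth (a point): Middle of the bay's mouth on the table, at (0, 55, 0) mm in the station's frame (its axes). Guides run from y = -51 to 55 mm, inner faces at x = -101 and 101 mm, with lips over the tray's flanges (z = 14 to 20 mm, inner edges at x = -91 and 91 mm). Beyond the mouth the guides flare out 15 mm per side by y = 95 mm, without lips.
- lever (a joint): Angle of the steel start lever on the tank's top. 0: leaning 0.5 rad towards the station's -x (the robot); 1.0: thrown fully over towards +x. The stick is 80 mm long, has light friction and stays where it is left. Starts at 0 to 0.12.
- lever_tip (a point): Centre of the 26 mm ball on the end of the start lever. It moves on an arc of 80 mm radius in the station's x-z plane about a pivot at (15, -125, 122) mm in the station's frame, so it is 192 mm above the table at either end and 202 mm when upright.
- pocket0 (a point): Centre of a tray pocket's floor, 5 mm above the tray's underside, at (-43, -32) mm in the tray's frame. The pocket is 82 mm along the tray's x and 28 mm along its y, 39 mm deep, and takes one bend. Its axes are the tray's.
- pocket1 (a point): Centre of a tray pocket's floor, 5 mm above the tray's underside, at (43, -32) mm in the tray's frame. The pocket is 82 mm along the tray's x and 28 mm along its y, 39 mm deep, and takes one bend. Its axes are the tray's.
- pocket2 (a point): Centre of a tray pocket's floor, 5 mm above the tray's underside, at (-43, 32) mm in the tray's frame. The pocket is 82 mm along the tray's x and 28 mm along its y, 39 mm deep, and takes one bend. Its axes are the tray's.
- pocket3 (a point): Centre of a tray pocket's floor, 5 mm above the tray's underside, at (43, 32) mm in the tray's frame. The pocket is 82 mm along the tray's x and 28 mm along its y, 39 mm deep, and takes one bend. Its axes are the tray's.
- bend0: Copper return bend (U of 22 mm pipe, about 0.12 kg); if present, hangs with its arch over the rack's hook at y = -123 mm, legs down. 74 mm wide (its y), 22 mm thick (its x), 107 mm tall. Origin midway between its two feet; +z points to the arch. Legs at y = -26 and 26 mm; at the top of the arch the pipe's centre is at z = 96 mm, the hook arm's top 13 mm below it. All bends are alike.
- bend1: Copper return bend (U of 22 mm pipe, about 0.12 kg); if present, hangs with its arch over the rack's hook at y = -41 mm, legs down. 74 mm wide (its y), 22 mm thick (its x), 107 mm tall. Origin midway between its two feet; +z points to the arch. Legs at y = -26 and 26 mm; at the top of the arch the pipe's centre is at z = 96 mm, the hook arm's top 13 mm below it. All bends are alike.
- bend2: Copper return bend (U of 22 mm pipe, about 0.12 kg); if present, hangs with its arch over the rack's hook at y = 41 mm, legs down. 74 mm wide (its y), 22 mm thick (its x), 107 mm tall. Origin midway between its two feet; +z points to the arch. Legs at y = -26 and 26 mm; at the top of the arch the pipe's centre is at z = 96 mm, the hook arm's top 13 mm below it. All bends are alike.
- bend3: Copper return bend (U of 22 mm pipe, about 0.12 kg); if present, hangs with its arch over the rack's hook at y = 123 mm, legs down. 74 mm wide (its y), 22 mm thick (its x), 107 mm tall. Origin midway between its two feet; +z points to the arch. Legs at y = -26 and 26 mm; at the top of the arch the pipe's centre is at z = 96 mm, the hook arm's top 13 mm below it. All bends are alike.
- flux_jar: Bystander (loose): a squat white-lidded jar, 72 mm across and 60 mm tall. Origin at the centre of its underside.
- bottle: Bystander (loose): a pale bottle, 60 mm across and 160 mm tall. Origin at the centre of its underside.
- spool: Bystander (loose): a grey solder spool, 60 mm across and 40 mm tall. Origin at the centre of its underside.
- wrench: Bystander (loose): a steel wrench lying flat. Origin under its middle, on the table.
- hammer: Bystander (loose): a hammer lying flat. Origin under its middle, on the table.
- canister: Bystander (loose): a blue gas can, 80 mm across and 130 mm tall. Origin at the centre of its underside.
Mind the look-alikes: they are no part of the job. Leave any green look-alike of the bend0 alone.

How it is judged:
By the outcome, as a careful person would: the job done as asked, in the order asked, and still so for the second after the job is handed in, with the robot touching nothing.
Of bend0, bend1, bend2, bend3 only 3 to 4 are there at a start; the rules pass over those that are not, and their reading is None.
At some moment in a run one of tray may be knocked a few centimetres aside while the robot is not near it.
It also fails if it takes over 208 s, if anything falls off the work surface, if the arm or the gripper's body presses on something with over 40 N, if the wrist force passes 120 N, or if a joint passes its speed limit or range.

## Working session

There is one attempt and no reset: what is moved stays moved. The work goes in short steps, Python scripts to look and compute and a shell command to move; the robot and the scene stay as the last step left them, time stands still between calls to the robot, and variables do not carry over. Pictures are saved under pics/ and viewed, at most 14 in all, crops included, and the job is handed in when it is done.

```bash
mkdir -p pics; ls
python3 - <<'E'
from station import manip, viewer
import cv2, numpy as np
np.set_printoptions(precision=4,suppress=True)
print(manip.sense())
for n in ("scene","top","wrist"):
    cv2.imwrite(f"pics/{n}0.png",viewer.snapshot(n)); print(n,viewer.calibration(n))
E
```

```text
pics
{'t': 0.0, 'q': array([-1.5045,  0.5285,  1.4339, -0.    ,  1.1814, -0.1785]), 'qd': array([ 0.    , -0.0008,  0.002 , -0.0015,  0.0002,  0.0015]), 'tau': array([  0.0002, -44.2349, -17.8025,  -0.0002,   0.0083,   0.    ]), 'tcp_pos': array([ 0.1515, -0.6056,  0.2303]), 'tool_rot': array([ 0.9925,  0.1221,  0.0001, -0.0011]), 'force': array([-0.0442,  0.19  ,  0.8129]), 'ft_torque': array([ 0.0321, -0.0126,  0.0192]), 'gripper_force': 0.0, 'finger_gap': 0.9985321064933302}
scene {'fov_y': 44.01155582743205, 'cx': 318.0967099546797, 'cy': 242.19166760979695, 'T': array([[ 0.8143, -0.3544,  0.4598,  1.1294],
       [ 0.5805,  0.4875, -0.6522, -0.8604],
       [ 0.007 ,  0.798 ,  0.6026,  0.9165],
       [ 0.    ,  0.    ,  0.    ,  1.    ]])}
top {'fov_y': 44.533994115639864, 'cx': 330.9499909923961, 'cy': 240.64931670347576, 'T': array([[-0.0197,  0.991 , -0.1326,  0.3734],
       [-0.9998, -0.0195,  0.003 ,  0.0153],
       [ 0.0003,  0.1326,  0.9912,  1.5095],
       [ 0.    ,  0.    ,  0.    ,  1.    ]])}
wrist {'fov_y': 65.70646984690485, 'cx': 317.9850248687861, 'cy': 234.14563816313915, 'tool_from_camera': array([[-0.0014,  0.9625,  0.2713,  0.0682],
       [ 1.    ,  0.0013,  0.0003,  0.0001],
       [-0.0001,  0.2713, -0.9625, -0.1438],
       [ 0.    ,  0.    ,  0.    ,  1.    ]])}
```

View pics/top0.png

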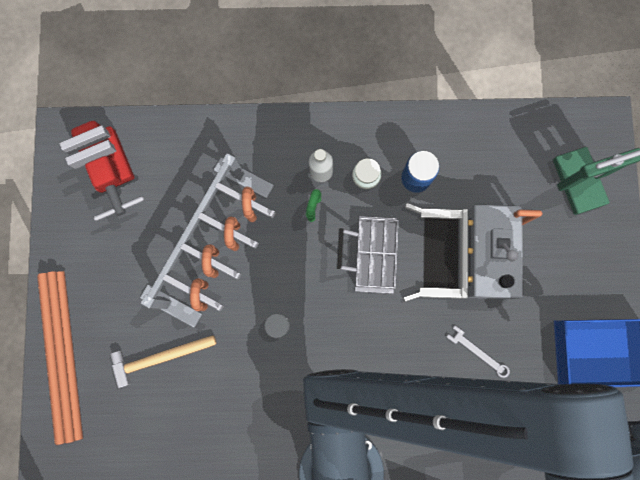

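View pics/scene0.png

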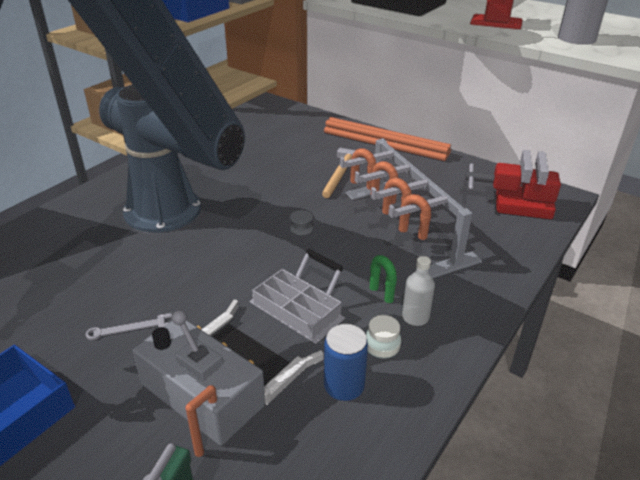

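The top view shows four copper bends: lips at about (272,214), (255,244), (238,276) and (220,308). The tray is at (378,255) with its handle on the left, the station bay is at (443,253), and the lever is near (505,245). The green look-alike is at (314,204).

```bash
cat > h.py <<'E'
from station import manip, viewer
import cv2, numpy as np
from scipy.spatial.transform import Rotation as R
np.set_printoptions(precision=4,suppress=True)
def cam(n,s=None):
    c=viewer.calibration(n); f=240/np.tan(np.radians(c["fov_y"]/2))
    if n=="wrist":
        s=s or manip.sense(); W=np.eye(4); W[:3,:3]=R.from_quat(s["tool_rot"]).as_matrix(); W[:3,3]=s["tcp_pos"]
        return f,c["cx"],c["cy"],W@c["tool_from_camera"],True
    return f,c["cx"],c["cy"],np.array(c["T"]),False
def ray(C,p):
    f,cx,cy,T,fish=C; a=np.array([p[0]-cx,p[1]-cy])/f
    if fish:
        r=np.hypot(*a)+1e-12; d=np.array([a[0]/r*np.sin(r),-a[1]/r*np.sin(r),-np.cos(r)])
    else: d=np.array([a[0],-a[1],-1])
    return T[:3,3],T[:3,:3]@d
def onz(C,p,z):
    o,d=ray(C,p); return (o+d*(z-o[2])/d[2])
def proj(C,P):
    f,cx,cy,T,fish=C; v=T[:3,:3].T@(np.asarray(P)-T[:3,3]); v=v*[1,-1,-1]
    if fish:
        r=np.hypot(v[0],v[1]); th=np.arctan2(r,v[2]); k=f*th/(r+1e-12)
    else: k=f/v[2]
    return np.array([cx+k*v[0],cy+k*v[1]])
def shot(n,name):
    s=manip.sense(); im=viewer.snapshot(n); cv2.imwrite(f"pics/{name}.png",im); return im,cam(n,s)
def copper(im):
    h=cv2.cvtColor(im,cv2.COLOR_BGR2HSV); return cv2.inRange(h,(3,90,60),(18,255,255))
E
python3 - <<'E'
from h import *
C=cam("top")
for p in [(272,214),(255,244),(238,276),(220,308)]: print("lip",onz(C,p,.175)*1e3)
for p in [(228,160),(150,300)]: print("bar",onz(C,p,.158)*1e3)
for p in [(360,218),(398,219),(396,293),(357,292)]: print("tray",onz(C,p,.044)*1e3)
for p in [(343,231),(340,270)]: print("handle",onz(C,p,.093)*1e3)
for p in [(419,208),(468,209),(467,296),(418,297)]: print("guide",onz(C,p,.02)*1e3)
for p in [(475,206),(522,206),(521,297),(474,296)]: print("tank",onz(C,p,.1)*1e3)
print("jar etc",[onz(C,p,z)[:2]*1e3 for p,z in [((506,281),.192),((314,204),.1),((423,162),.13),((367,173),.06),((320,155),.16)]])
im=cv2.imread("pics/top0.png");m=copper(im)
n,l,st,ce=cv2.connectedComponentsWithStats(m)
for i in range(1,n):
    if st[i,4]>60: print(st[i],ce[i],onz(C,ce[i],.17)*1e3)
cv2.imwrite("pics/c1.png",cv2.resize(im[190:310,330:540],None,fx=3.8,fy=3.8,interpolation=cv2.INTER_CUBIC))
E
```

```text
lip [616.6574 146.3424 175.    ]
lip [547.5221 185.7968 175.    ]
lip [474.7636 224.7082 175.    ]
lip [403.0976 265.3207 175.    ]
bar [751.7125 251.4359 158.    ]
bar [424.8858 429.2155 158.    ]
tray [625.8623 -63.8271  44.    ]
tray [ 621.4016 -160.0813   44.    ]
tray [ 434.5485 -148.5785   44.    ]
tray [438.9458 -51.4357  44.    ]
handle [586.0295 -18.7999  93.    ]
handle [490.6842  -9.3949  93.    ]
guide [ 653.1961 -218.1988   20.    ]
guide [ 648.0895 -344.6332   20.    ]
guide [ 424.4442 -330.7556   20.    ]
guide [ 424.3641 -206.5995   20.    ]
tank [ 640.4505 -342.7969  100.    ]
tank [ 638.1955 -457.7386  100.    ]
tank [ 416.7724 -441.3996  100.    ]
tank [ 421.3721 -328.9394  100.    ]
jar etc [array([ 450.3845, -380.1259]), array([653.15  ,  50.8117]), array([ 745.3429, -215.1014]), array([738.3748, -83.7357]), array([759.0626,  33.2167])]
[242 187  15  35 351] [248.0171 203.4302] [643.6139 202.4309 170.    ]
[514 210  28  15 236] [528.0424 214.6271] [ 604.4389 -446.9814  170.    ]
[224 217  16  34 364] [230.6456 232.6786] [575.6458 242.6094 170.    ]
[202 245  17  33 380] [208.8658 260.5105] [512.0459 292.3911 170.    ]
[  38  271   45  174 4741] [ 59.5168 357.3803] [300.0865 625.9399 170.    ]
[190 279  18  32 386] [197.3446 294.5363] [434.7021 318.0073 170.    ]
[124 336  92  33 306] [171.9673 350.1863] [311.0214 373.7587 170.    ]
```

View pics/c1.png

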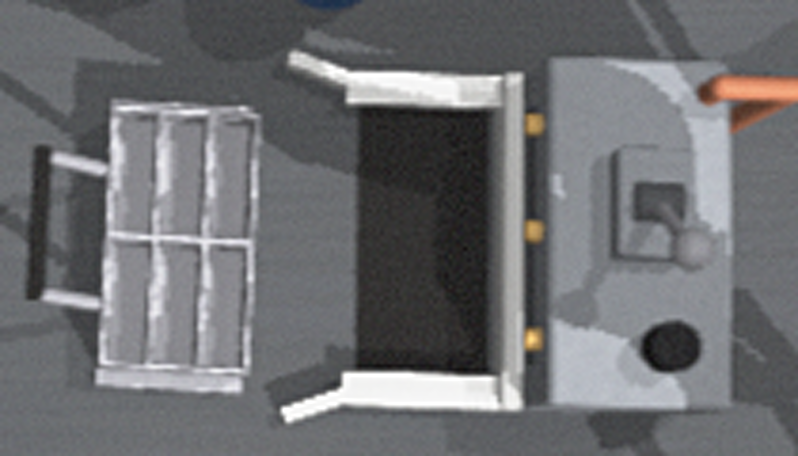

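```bash
cat > plan.py <<'E'
# usage: plan.py x y z [yawdeg of tool x]  (mm): prints slide (cm, tool axes now) and turn about tool z
import sys; from h import *
s=manip.sense(); M=R.from_quat(s["tool_rot"]).as_matrix(); a=list(map(float,sys.argv[1:]))
d=M.T@(np.array(a[:3])/1e3-s["tcp_pos"])*100
yaw=np.degrees(np.arctan2(M[1,0],M[0,0])); n=np.abs(d).max()/4
print("t",round(s["t"],1),"tcp",s["tcp_pos"]*1e3,"yaw",round(yaw,2),"tilt",M[:,2],"gap",s["finger_gap"])
print("slide cm",d,"rows>=",n, "turn z rad",(-np.radians((a[3]-yaw+90)%180-90) if len(a)>3 else ""))
E
R='{"slide":[0,0,-1],"angular":[0,0,-0.12],"claw":1}'
python3 -m creep '[{"slide":[0,0,-1],"angular":[0,0,-0.12],"claw":1},{"slide":[0,0,-1],"angular":[0,0,-0.12],"claw":1},{"slide":[0,0,-1],"angular":[0,0,-0.12],"claw":1},{"slide":[0,0,-1],"angular":[0,0,-0.12],"claw":1},{"slide":[0,0,-1],"angular":[0,0,-0.12],"claw":1},{"slide":[0,0,-1],"angular":[0,0,-0.12],"claw":1},{"slide":[0,0,-1],"angular":[0,0,-0.12],"claw":1},{"slide":[0,0,-1],"angular":[0,0,-0.12],"claw":1},{"slide":[0,0,-1],"angular":[0,0,-0.12],"claw":1},{"slide":[0,0,-1],"angular":[0,0,-0.12],"claw":1}]'
python3 -m creep '[{"slide":[0,0,0],"angular":[0,0,-0.12],"claw":1},{"slide":[0,0,0],"angular":[0,0,-0.12],"claw":1},{"slide":[0,0,0],"angular":[0,0,-0.12],"claw":1},{"slide":[0,0,0],"angular":[0,0,-0.12],"claw":1},{"slide":[0,0,0],"angular":[0,0,-0.12],"claw":1},{"slide":[0,0,0],"angular":[0,0,-0.12],"claw":1},{"slide":[0,0,0],"angular":[0,0,-0.12],"claw":1},{"slide":[0,0,0],"angular":[0,0,-0.12],"claw":1},{"slide":[0,0,0],"angular":[0,0,-0.12],"claw":1},{"slide":[0,0,0],"angular":[0,0,-0.12],"claw":1}]'
python3 plan.py 450 -300 330
```

```text
t: 0.98
tcp_pos: [0.1515, -0.606, 0.3314]
tool_rot: [0.748, 0.663, 0.0, -0.0]
force: [0.4, -0.2, -0.2]
finger_gap: 1.001
gripper_force: 0.0
t: 1.82
tcp_pos: [0.1515, -0.606, 0.3308]
tool_rot: [0.243, 0.97, 0.001, -0.0]
force: [-0.4, -1.0, 0.4]
finger_gap: 1.0
gripper_force: 0.0
t 1.8 tcp [ 151.4798 -606.041   330.7988] yaw 151.88 tilt [-0.0001  0.0011 -1.    ] gap 0.9996031183569873
slide cm [-11.903   41.0617   0.1095] rows>= 10.265434265076303 turn z rad
```

```bash
python3 -m creep '[{"slide":[-0.6,3.8,-0.5],"angular":[0,0,0],"claw":1},{"slide":[-0.6,3.8,-0.5],"angular":[0,0,0],"claw":1},{"slide":[-0.6,3.8,-0.5],"angular":[0,0,0],"claw":1},{"slide":[-0.6,3.8,-0.5],"angular":[0,0,0],"claw":1},{"slide":[-0.6,3.8,-0.5],"angular":[0,0,0],"claw":1},{"slide":[-0.6,3.8,-0.5],"angular":[0,0,0],"claw":1},{"slide":[-0.6,3.8,-0.5],"angular":[0,0,0],"claw":1},{"slide":[-0.6,3.8,-0.5],"angular":[0,0,0],"claw":1},{"slide":[-0.6,3.8,-0.5],"angular":[0,0,0],"claw":1},{"slide":[-0.6,3.8,-0.5],"angular":[0,0,0],"claw":1}]' | tail -1
python3 -m creep '[{"slide":[-0.6,3.8,-0.5],"angular":[0,0,0],"claw":1},{"slide":[-0.6,3.8,-0.5],"angular":[0,0,0],"claw":1},{"slide":[-0.6,3.8,-0.5],"angular":[0,0,0],"claw":1},{"slide":[-0.6,3.8,-0.5],"angular":[0,0,0],"claw":1},{"slide":[-0.6,3.8,-0.5],"angular":[0,0,0],"claw":1},{"slide":[0,0,0],"angular":[0,0,0],"claw":1},{"slide":[0,0,0],"angular":[0,0,0],"claw":1},{"slide":[0,0,0],"angular":[0,0,0],"claw":1}]'
python3 - <<'E'
from h import *
im,C=shot("wrist","w1");
E
python3 plan.py 510 230 400 151
```

```text
gripper_force: 0.0
t: 3.32
tcp_pos: [0.5019, -0.148, 0.4058]
tool_rot: [0.245, 0.969, -0.0, -0.001]
force: [-0.3, -0.8, 0.3]
finger_gap: 1.0
gripper_force: 0.0
t 3.4 tcp [ 501.583  -148.6452  405.8034] yaw 151.5 tilt [-0.0014  0.0001 -1.    ] gap 0.9982210728548573
slide cm [17.3294 33.6767  0.5829] rows>= 8.419170002962408 turn z rad 0.008653199242837742
```

View pics/w1.png

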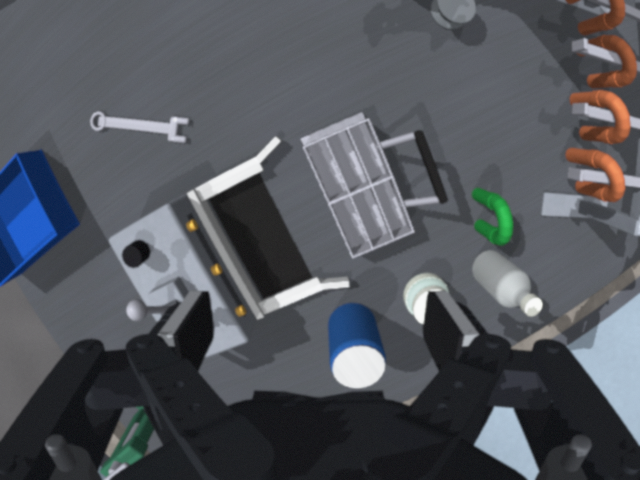

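The wrist view shows the tray with wall corners near (303,138), (370,118), (413,231) and (355,256). Its handle is at (430,167), the bay is at (255,240), and the lever ball is at (136,310). I'll zoom in.

Run:
```python
import cv2
im=cv2.imread("pics/w1.png")[90:335,100:460]
cv2.imwrite("pics/w1c.png",cv2.resize(im,None,fx=2.2,fy=2.2,interpolation=cv2.INTER_CUBIC))
```

```text
(no output)
```

View pics/w1c.png

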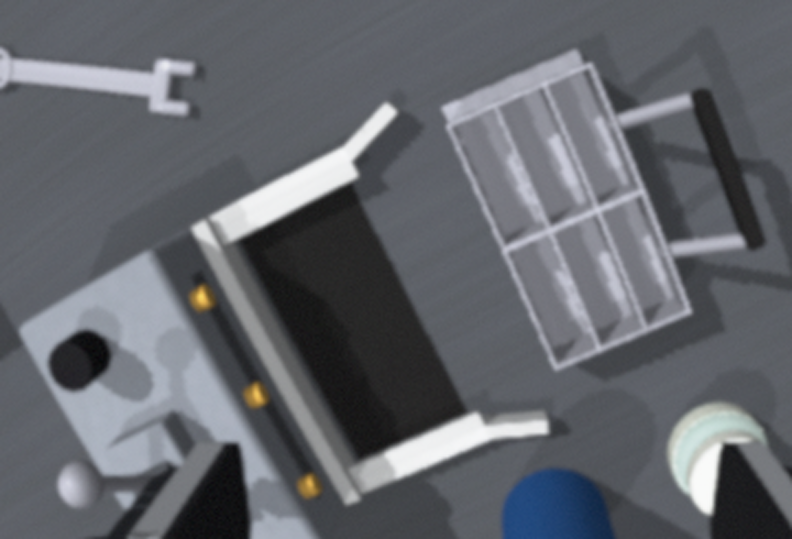

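```bash
cat > rig.py <<'E'
from h import *
def fit(model,meas):
    m=np.array(model,float)[:,:2];w=np.array(meas)[:,:2]; mc,wc=m.mean(0),w.mean(0)
    a=m-mc;b=w-wc; th=np.arctan2((a[:,0]*b[:,1]-a[:,1]*b[:,0]).sum(),(a*b).sum()); c,s=np.cos(th),np.sin(th)
    Q=np.array([[c,-s],[s,c]]); t=wc-Q@mc; return Q,t,np.degrees(th),w-(m@Q.T+t)
E
python3 - <<'E'
from rig import *
s=manip.sense()
C=cam("wrist",s)
u=lambda p:(p[0]/2.2+100-.3,p[1]/2.2+90-.3)
W=[onz(C,u(p),.044) for p in [(448,126),(594,66),(690,311),(556,369)]]
print(fit([(-.087,-.049),(-.087,.049),(.087,.049),(.087,-.049)],W))
print("handle",onz(C,u((731,168)),.093),[onz(C,u(p),.093) for p in [(702,92),(756,244)]])
G=[onz(C,u(p),.02) for p in [(358,175),(478,412),(358,470)]]; print("mouth in",G,np.linalg.norm(G[0]-G[1]),(G[0]+G[1])/2)
print("flare ends",[onz(C,u(p),.02) for p in [(392,108),(548,422)]])
T=[onz(C,u(p),.1) for p in [(22,326),(152,253)]]; print("tank",T,np.linalg.norm(T[0]-T[1]))
print("ball",onz(C,u((80,485)),.194), onz(cam("top"),(512.6,255),.194))
E
```

```text
(array([[ 0.9963,  0.0854],
       [-0.0854,  0.9963]]), array([ 0.5381, -0.102 ]), np.float64(-4.900723110030611), array([[ 0.0011,  0.0003],
       [ 0.0021, -0.0006],
       [-0.0022, -0.0007],
       [-0.001 ,  0.001 ]]))
handle [ 0.5435 -0.0081  0.093 ] [array([ 0.4967, -0.0042,  0.093 ]), array([ 0.5911, -0.0133,  0.093 ])]
mouth in [array([ 0.4479, -0.2112,  0.02  ]), array([ 0.6302, -0.2215,  0.02  ]), array([ 0.6292, -0.32  ,  0.02  ])] 0.18264137842219078 [ 0.5391 -0.2163  0.02  ]
flare ends [array([ 0.4208, -0.1702,  0.02  ]), array([ 0.6606, -0.182 ,  0.02  ])]
tank [array([ 0.4155, -0.4376,  0.1   ]), array([ 0.4235, -0.3281,  0.1   ])] 0.10975791656530215
ball [ 0.5075 -0.3958  0.194 ] [ 0.5086 -0.3979  0.194 ]
```

```bash
python3 -m creep '[{"slide":[1.7,3.4,0],"angular":[0,0,0],"claw":1},{"slide":[1.7,3.4,0],"angular":[0,0,0],"claw":1},{"slide":[1.7,3.4,0],"angular":[0,0,0],"claw":1},{"slide":[1.7,3.4,0],"angular":[0,0,0],"claw":1},{"slide":[1.7,3.4,0],"angular":[0,0,0],"claw":1},{"slide":[1.7,3.4,0],"angular":[0,0,0],"claw":1},{"slide":[1.7,3.4,0],"angular":[0,0,0],"claw":1},{"slide":[1.7,3.4,0],"angular":[0,0,0],"claw":1},{"slide":[1.7,3.4,0],"angular":[0,0,0],"claw":1},{"slide":[1.7,3.4,0],"angular":[0,0,0],"claw":1}]' | tail -1
python3 -m creep '[{"slide":[0,0,0],"angular":[0,0,0],"claw":1},{"slide":[0,0,0],"angular":[0,0,0],"claw":1},{"slide":[0,0,0],"angular":[0,0,0],"claw":0.2},{"slide":[0,0,0],"angular":[0,0,0],"claw":0.2}]'
python3 - <<'E'
from h import *
im,C=shot("wrist","w2"); np.save("w2.npy",C[3])
E
```

```text
gripper_force: 0.0
t: 4.53
tcp_pos: [0.5151, 0.2298, 0.4061]
tool_rot: [0.247, 0.969, -0.0, -0.0]
force: [0.9, -0.8, -0.4]
finger_gap: 0.751
gripper_force: 0.0
```

View pics/w2.png

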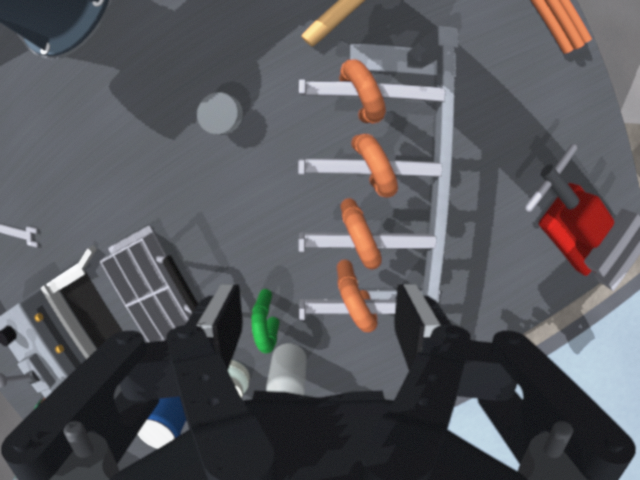

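The wrist view shows the four hooks running horizontally, with lips at x≈302 and rows ≈86, 166, 242 and 309. The bends are centred near (363,91), (375,165), (360,234) and (356,297), each turned about 24° on its hook.

Run:
```python
from rig import *
C=list(cam("wrist")); C[3]=np.load("w2.npy")
im=cv2.imread("pics/w2.png"); m=copper(im)
L=[onz(C,p,.175) for p in [(302,309),(302,242),(302,166),(302,86)]]
Q,t,th,res=fit([(-.071,-.123),(-.071,-.041),(-.071,.041),(-.071,.123)],L); print("rack",t,th,res)
cs,_=cv2.findContours(m,cv2.RETR_EXTERNAL,cv2.CHAIN_APPROX_NONE)
for c in cs:
    if cv2.contourArea(c)<400 : continue
    (u,v),_,_=r=cv2.minAreaRect(c)
    if not(330<u<400): continue
    # cast contour to arch-shoulder plane, fit rectangle in world
    w=np.array([onz(C,p,.165)[:2] for p in c[:,0]])*1e3
    rr=cv2.minAreaRect(w.astype(np.float32)); b=cv2.boxPoints(rr); e=b[1]-b[0]; f=b[2]-b[1]; l=e if np.hypot(*e)>np.hypot(*f) else f
    print("bend px",(u,v),"world",rr[0],rr[1],"yaw",np.degrees(np.arctan2(l[1],l[0]))%180,"in rack",Q.T@(np.array(rr[0])/1e3-t)*1e3)
```

```text
rack [0.5454 0.2742] 60.76953029619068 [[-0.0031  0.0015]
 [-0.0003  0.0004]
 [ 0.0014 -0.0005]
 [ 0.002  -0.0014]]
bend px (354.5, 296.0000305175781) world (636.0415649414062, 211.416748046875) (28.971895217895508, 98.13198852539062) yaw 176.55891 in rack [ -10.5133 -109.7033]
bend px (360.107177734375, 233.45156860351562) world (571.6610107421875, 250.2552490234375) (22.673547744750977, 85.2802963256836) yaw 176.19167 in rack [ -8.0589 -34.555 ]
bend px (375.60003662109375, 164.20001220703125) world (512.1613159179688, 299.2512512207031) (27.341053009033203, 73.76333618164062) yaw 178.78813 in rack [ 5.6429 41.294 ]
bend px (362.5000305175781, 90.50000762939453) world (437.25732421875, 323.4164123535156) (32.2249641418457, 71.2386703491211) yaw 177.71744 in rack [ -9.8465 118.4604]
bend px (331.6199035644531, 17.48189926147461) world (352.9111328125, 333.86328125) (18.619667053222656, 75.5433578491211) yaw 107.00522 in rack [-41.9181 197.1676]
```

```bash
python3 -m creep '[{"slide":[0,0,0],"angular":[0,0,-0.109],"claw":0.2},{"slide":[0,0,0],"angular":[0,0,-0.109],"claw":0.2},{"slide":[0,0,0],"angular":[0,0,-0.109],"claw":0.2},{"slide":[0,0,0],"angular":[0,0,-0.109],"claw":0.2},{"slide":[2.1,2.2,2.5],"angular":[0,0,0],"claw":0.2},{"slide":[2.1,2.2,2.5],"angular":[0,0,0],"claw":0.2},{"slide":[2.1,2.2,2.5],"angular":[0,0,0],"claw":0.2},{"slide":[2.1,2.2,2.5],"angular":[0,0,0],"claw":0.2},{"slide":[0,0,0],"angular":[0,0,0],"claw":0.2},{"slide":[0,0,0],"angular":[0,0,0],"claw":0.2}]'
python3 - <<'E'
from rig import *
im,C=shot("wrist","w3"); print([proj(C,p) for p in [(.433,.3255,.173),(.5123,.2991,.173),(.433,.3255,.16)]])
m=copper(im); n,l,st,ce=cv2.connectedComponentsWithStats(m)
print([(st[i],ce[i]) for i in range(1,n) if st[i,4]>300])
E
python3 plan.py 433 325.5 164 176.5
```

```text
t: 5.42
tcp_pos: [0.4351, 0.3239, 0.3051]
tool_rot: [0.03, 1.0, -0.001, -0.002]
force: [0.1, 0.1, 1.5]
finger_gap: 0.601
gripper_force: 0.0
[array([320.7063, 221.1452]), array([294.791 , 315.2952]), array([320.6275, 217.3337])]
[(array([ 547,    0,   69,  238, 9490], dtype=int32), array([587.1558, 115.1648])), (array([ 300,   39,  186,   71, 2656], dtype=int32), array([387.7779,  75.1898])), (array([ 283,  167,   54,  180, 4909], dtype=int32), array([309.8254, 256.2593])), (array([ 243,  305,   29,   93, 1324], dtype=int32), array([257.6035, 353.4026]))]
t 5.5 tcp [436.9727 323.8958 306.4953] yaw 176.48 tilt [ 0.0005 -0.0005 -1.    ] gap 0.6034403695043251
slide cm [ 0.4137  0.1431 14.2492] rows>= 3.562311168696318 turn z rad -0.0002855945177418428
```

View pics/w3.png

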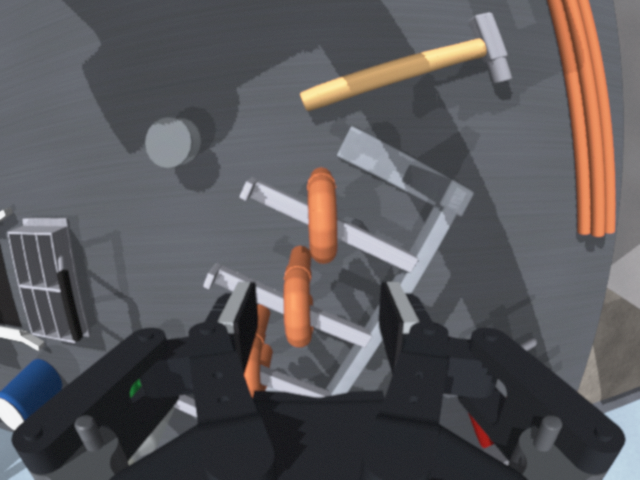

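```bash
python3 -m creep '[{"slide":[0.07,0.04,2.85],"angular":[0,0,0],"claw":0.2},{"slide":[0.07,0.04,2.85],"angular":[0,0,0],"claw":0.2},{"slide":[0.07,0.04,2.85],"angular":[0,0,0],"claw":0.2},{"slide":[0.07,0.04,2.85],"angular":[0,0,0],"claw":0.2},{"slide":[0.07,0.04,2.85],"angular":[0,0,0],"claw":0.2},{"slide":[0,0,0],"angular":[0,0,0],"claw":0.2},{"slide":[0,0,0],"angular":[0,0,0],"claw":0.2}]'  40
python3 -m creep '[{"slide":[0,0,0],"angular":[0,0,0],"claw":-1},{"slide":[0,0,0],"angular":[0,0,0],"claw":-1},{"slide":[0,0,0],"angular":[0,0,0],"claw":-1},{"slide":[0,0,0],"angular":[0,0,0],"claw":-1},{"slide":[0,0,0],"angular":[0,0,0],"claw":-1},{"slide":[0,0,0],"angular":[0,0,0],"claw":-1}]' 40
python3 plan.py 433 325.5 290 175
```

```text
t: 6.05
tcp_pos: [0.4345, 0.3258, 0.164]
tool_rot: [0.032, 1.0, -0.0, -0.0]
force: [0.4, 0.6, 0.9]
finger_gap: 0.599
gripper_force: 0.0
t: 6.55
tcp_pos: [0.4349, 0.3274, 0.1657]
tool_rot: [0.03, 1.0, 0.001, 0.002]
force: [0.9, -0.8, 7.4]
finger_gap: 0.238
gripper_force: 41.0
t 6.5 tcp [434.8753 327.4313 165.71  ] yaw 176.54 tilt [ 0.005   0.0015 -1.    ] gap 0.2382520631731756
slide cm [  0.1148  -0.1821 -12.4301] rows>= 3.1075128559029332 turn z rad 0.02685454801114139
```

```bash
python3 -m creep '[{"slide":[0,0,-0.5],"angular":[0,0,0],"claw":-1},{"slide":[0,0,-1.5],"angular":[0,0,0],"claw":-1},{"slide":[0,0,-2.5],"angular":[0,0,0],"claw":-1},{"slide":[0,0,-2.5],"angular":[0,0,0],"claw":-1},{"slide":[0,0,-2.5],"angular":[0,0,0],"claw":-1},{"slide":[0,0,-2.5],"angular":[0,0,0],"claw":-1},{"slide":[0,0,-0.5],"angular":[0,0,0],"claw":-1},{"slide":[0,0,0],"angular":[0,0,0],"claw":-1},{"slide":[0,0,0],"angular":[0,0,0],"claw":-1},{"slide":[0,0,0],"angular":[0,0,0],"claw":-1}]' 40
cat > hold.py <<'E'
# where the held bend is in the tool frame (mm), seen by the wrist camera
import sys; from h import *
im,C=shot("wrist",sys.argv[1]); s=manip.sense(); m=copper(im)
M=R.from_quat(s["tool_rot"]).as_matrix()
m[:120]=0; m[:, :240]=0; m[:,400:]=0
n,l,st,ce=cv2.connectedComponentsWithStats(m); i=1+st[1:,4].argmax(); print("blob",st[i],ce[i])
ys,xs=np.where(l==i); o=s["tcp_pos"]
mid=[xs[ys==r].mean() for r in (ys.min()+8,ys.max()-8)]; print("cols top/bottom",mid)
for P in [(0,0,-.009-.011),(-.037,0,.017),(.037,0,.017)]:  # arch top, shoulders at nominal grasp
    print("nominal",P,proj(C,o+M@np.array(P)))
for r in (ys.min(),): 
    p=(xs[ys==r].mean(),r); print("top edge (near leg) in tool at shoulder height",M.T@(onz(C,p,o[2]-.017)-o)*1e3)
im=cv2.imread("pics/top0.png")
E
python3 hold.py w4; python3 plan.py 433 325.5 290 175
```

```text
t: 7.38
tcp_pos: [0.4316, 0.3264, 0.2869]
tool_rot: [0.03, 1.0, -0.001, -0.002]
force: [-0.5, -0.3, -1.5]
finger_gap: 0.238
gripper_force: 40.4
blob [ 284  187   62  178 8553] [316.5603 279.5469]
cols top/bottom [np.float64(316.0), np.float64(312.5)]
nominal (0, 0, -0.019999999999999997) [318.8538 321.5803]
nominal (-0.037, 0, 0.017) [318.7238 349.0726]
nominal (0.037, 0, 0.017) [318.616  205.7026]
top edge (near leg) in tool at shoulder height [45.321  -1.1349 17.182 ]
t 7.4 tcp [431.7441 326.3865 286.8042] yaw 176.52 tilt [-0.0041 -0.0018 -1.    ] gap 0.24057149966237998
slide cm [-0.1295 -0.0815 -0.3199] rows>= 0.07998105337730137 turn z rad 0.02651898464530449
```

View pics/w4.png

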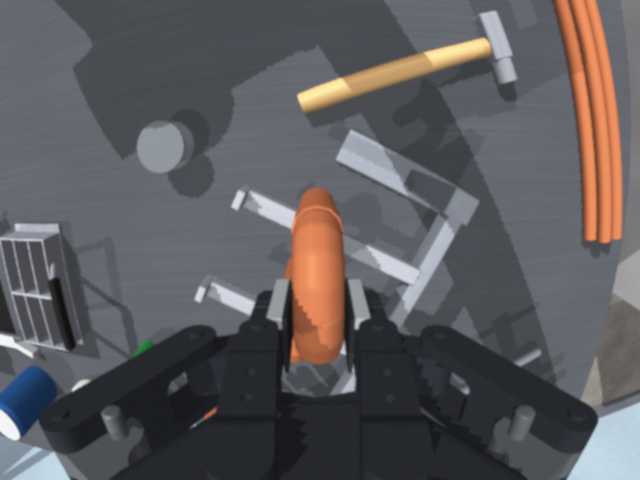

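```bash
cat >> hold.py <<'E'
zo=float(sys.argv[2])/1e3 # pipe centre above TCP
a=np.linspace(0,np.pi,60)
def rows(d,t=0):
    g=[(.037*np.cos(x),.026-zo-.037*np.sin(x)) for x in a]+[(k*.037,.026-zo+h) for k in(-1,1) for h in np.linspace(0,.07,20)]
    c,s_=np.cos(t),np.sin(t); g=[(c*x+s_*(z+zo)+d,-s_*x+c*(z+zo)-zo) for x,z in g]
    v=[proj(C,o+M@np.array([x,0,z]))[1] for x,z in g]; return min(v),max(v)
mr=(ys.min(),ys.max()); print("measured rows",mr,"nominal",rows(0))
from scipy.optimize import fsolve
print("x shift m, tilt rad:",fsolve(lambda q:np.array(rows(*q))-mr,[0,0]))
E
python3 - <<'E'
E
sed -i 's/^im,C=shot.*$/s=manip.sense(); im,C=shot("wrist",sys.argv[1]) if len(sys.argv)<4 else (cv2.imread("pics\/"+sys.argv[1]+".png"),cam("wrist",s))/; s/s=manip.sense(); m=copper/m=copper/' hold.py
sed -i '/^im=cv2.imread("pics\/top0/d' hold.py
python3 hold.py w4 7.3 old
```

```text
Traceback (most recent call last):
  File "hold.py", line 5, in <module>
    m[:120]=0; m[:, :240]=0; m[:,400:]=0
    ^
NameError: name 'm' is not defined. Did you mean: 'M'?
```

```bash
sed -i 's/^m\[:120\]/m=copper(im); m[:120]/' hold.py; python3 hold.py w4 7.3 old
```

```text
blob [ 284  187   62  178 8553] [316.5603 279.5469]
cols top/bottom [np.float64(316.0), np.float64(312.5)]
nominal (0, 0, -0.019999999999999997) [318.8498 321.5004]
nominal (-0.037, 0, 0.017) [318.7354 349.0536]
nominal (0.037, 0, 0.017) [318.6263 205.5312]
top edge (near leg) in tool at shoulder height [45.2372 -1.1385 17.1817]
measured rows (np.int64(187), np.int64(364)) nominal (np.float64(183.28180816208342), np.float64(360.14614584661973))
x shift m, tilt rad: [-0.0021 -0.0028]
```

```bash
cat > tray.py <<'E'
# tray pose from the black handle bar: tray.py cam name
import sys; from h import *
def find(n,name,near=(.546,-.008)):
    im,C=shot(n,name); g=im.max(2); m=cv2.inRange(g,0,38)
    k,l,st,ce=cv2.connectedComponentsWithStats(m); out=[]
    for i in range(1,k):
        if not 25<st[i,4]<6000: continue
        q=np.argwhere(l==i)[:,::-1]; w=np.array([onz(C,p,.090)[:2] for p in q])*1e3
        (c,sz,_)=r=cv2.minAreaRect(w.astype(np.float32))
        if 85<max(sz)<120 and min(sz)<32 and np.hypot(*(np.array(c)/1e3-near))<.12:
            u,s,v=np.linalg.svd(w-w.mean(0),full_matrices=False); d=v[0]*np.sign(v[0,0]); out.append((np.round(w.mean(0),1),np.round(sz,1),round(np.degrees(np.arctan2(d[1],d[0])),2)))
    return out
if __name__=="__main__":
    for c,sz,th in find(sys.argv[1],sys.argv[2]):
        a=np.radians(th); Q=np.array([[np.cos(a),-np.sin(a)],[np.sin(a),np.cos(a)]]); t=c-Q@[0,94]
        print("handle",c,sz,"yaw",th,"tray",t,"pockets",[Q@p+t for p in [(-43,-32),(43,-32),(-43,32),(43,32)]])
E
python3 -m creep '[{"slide":[-0.8,-2.5,0],"angular":[0,0,0.024],"claw":-1},{"slide":[-0.8,-4,0],"angular":[0,0,0],"claw":-1},{"slide":[-0.8,-4,0],"angular":[0,0,0],"claw":-1},{"slide":[-0.8,-4,0],"angular":[0,0,0],"claw":-1},{"slide":[-0.8,-4,0],"angular":[0,0,0],"claw":-1},{"slide":[-0.8,-4,0],"angular":[0,0,0],"claw":-1},{"slide":[-0.8,-4,0],"angular":[0,0,0],"claw":-1},{"slide":[0,-2,0],"angular":[0,0,0],"claw":-1},{"slide":[0,0,0],"angular":[0,0,0],"claw":-1},{"slide":[0,0,0],"angular":[0,0,0],"claw":-1}]' 40
python3 tray.py wrist w5; python3 tray.py top t5; python3 plan.py 490.6 -130 250 175.1
```

```text
t: 8.27
tcp_pos: [0.4646, 0.0376, 0.2876]
tool_rot: [0.044, 0.999, 0.0, -0.002]
force: [-0.4, 0.2, -1.1]
finger_gap: 0.243
gripper_force: 40.4
t 8.4 tcp [464.6731  39.1039 287.9694] yaw 175.15 tilt [-0.0021  0.001  -1.    ] gap 0.24036914170638451
slide cm [ -4.0221 -16.6336   3.7744] rows>= 4.158400116081111 turn z rad 0.0008293058363072147
```

View pics/w5.png

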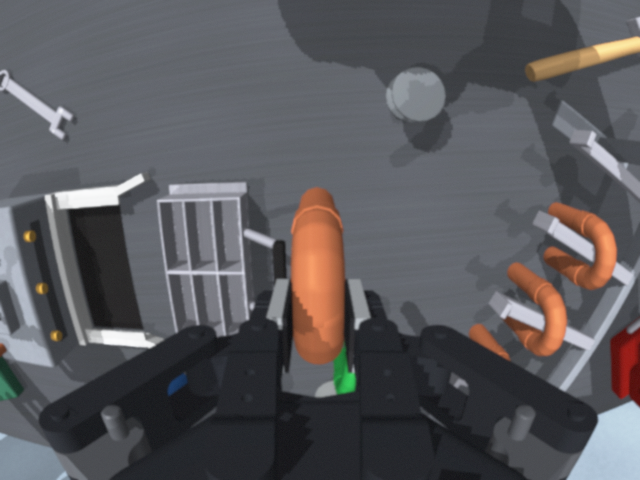

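Run:
```python
from h import *
im=cv2.imread("pics/w5.png"); C=cam("wrist"); print([proj(C,p) for p in [(.546,-.008,.09),(.496,-.004,.09),(.596,-.0125,.09)]])
g=im.max(2)
p=proj(C,(.546,-.008,.09)).astype(int); print(g[p[1]-20:p[1]+21:4,p[0]-20:p[0]+21:4])
```

```text
[array([278.5979, 290.0332]), array([276.5005, 242.4975]), array([280.4087, 332.7344])]
[[ 65  67  66  82  55  42  38  69 124 203 224]
 [ 67  67  66  78  58  43  42  69 123 203 224]
 [ 68  67  68  82  66  84  87  92 108 203 224]
 [ 68  68  69  69  69 152 153 153  70 202 223]
 [ 66  68  69  69 116 153 154 143  52 200 224]
 [ 68  64  56  60 141 154 155 125  39 187 222]
 [ 58  44  45  48 151 154 154 100  37 137 221]
 [ 45  44  43  71 155 154 154  67  30 118 154]
 [ 51  54  53 112 153 155 153  47  30 119 141]
 [ 62  59  60 144 154 154 145  38  20 116 135]
 [ 46  45  54 153 154 155 133  35  22 116 133]]
```

Run:
```python
from h import *
C=cam("wrist"); print([proj(C,(.5381+.9963*x+.0854*y,-.102-.0854*x+.9963*y,.044)) for x,y in [(-.087,-.049),(-.087,.049)]])
for n in("top0","t5"):
    g=cv2.imread(f"pics/{n}.png").max(2); print(g[228:276:4,332:352])
```

```text
[array([155.8632, 199.1549]), array([238.6827, 197.2668])]
[[117 115 115 114 119 110 102  86  67  68  79  96 114 111 111 117 116 101
   82  75]
 [113 113 114 117 114 118  90  56  44  47  60 129 193 210 214 216 217 218
  206 202]
 [122 117 117 122 121 124  87  60  52  44  57  95 119 116 112 118 105  86
   75  68]
 [116 116 113 115 114 116  85  55  54  55  55  85 105 100 103 105  92  74
   74  77]
 [ 98 108 105 109 103  97  65  46  50  48  63  94 120 115 120 103  86  82
   79  71]
 [ 86  87  85  89  99  78  61  50  46  49  78 107 115 112 110  99  87  81
   70  74]
 [114 113 111 102  82  70  49  55  50  55  79 107 118 112 112  99  88  77
   76  70]
 [119 121 114 119 119  88  51  53  49  53  70  85  86  83  90  89  84  75
   74  66]
 [114 112 113 114 108  71  42  46  56  63  96 115 114 108 111  98  76  72
   78  70]
 [114 115 117 112  93  56  49  57  47  59 101 117 112 114  92  82  86  80
   73  75]
 [113 110 111 112  95  56  48  54 101 178 216 214 222 216 216 218 212 210
  201 193]
 [109 112 108 114 111 115 113 113 111 116 115 109 109 112  99  82  73  67
   67  68]]
[[114 114 116 115 11
[... 300 characters left out ...]
  74  69
   70  73]
 [ 92  91  88  90  87  87  86  86  84  80  90  86  94  91  90  90  89  89
   90  86]
 [110 108 103 108 107 110 107 106 103 106  99 101  90  93 103 105 107 107
  104 101]
 [119 122 118 117 121 120 119 120 119 118 114  93 101 114 125 117 120 118
  117 120]
 [133 129 131 126 129 129 130 128 130 108  78  73 104 119 126 121 123 119
  121 124]
 [140 139 136 137 139 139 137 139 118  84  71  96 116 120 115 123 122 118
  123 120]
 [148 149 146 148 151 130 116 106  84  69  75 108 120 127 123 123 118 125
  117 126]
 [149 150 134 113 106  99 110  90  73  56  91 120 119 122 118 120 118 123
  120 127]
 [ 98  93  94  97  96  97  91  90  96  97 114 122 121 123 120 120 120 116
  122 131]]
```

```bash
sed -i 's/m=cv2.inRange(g,0,38)/m=cv2.inRange(g,0,62 if n=="top" else 45)/' tray.py
python3 -m creep '[{"slide":[-0.8,-3.3,0],"angular":[0,0,0],"claw":-1},{"slide":[-0.8,-3.3,0],"angular":[0,0,0],"claw":-1},{"slide":[-0.8,-3.3,0],"angular":[0,0,0],"claw":-1},{"slide":[-0.8,-3.3,0],"angular":[0,0,0],"claw":-1},{"slide":[-0.8,-3.3,0],"angular":[0,0,0],"claw":-1},{"slide":[0,0,3],"angular":[0,0,0],"claw":-1},{"slide":[0,0,3.5],"angular":[0,0,0],"claw":-1},{"slide":[0,0,3.5],"angular":[0,0,0],"claw":-1},{"slide":[0,0,3],"angular":[0,0,0],"claw":-1},{"slide":[0,0,0],"angular":[0,0,0],"claw":-1}]' 40
python3 -m creep '[{"slide":[0,0,0],"angular":[0,0,0],"claw":-1},{"slide":[0,0,0],"angular":[0,0,0],"claw":-1}]' 40
python3 hold.py w6 7.3|tail -1;  python3 tray.py wrist w7; python3 tray.py top t7; python3 plan.py 490.6 -129.3 94 175.1
```

```text
t: 9.2
tcp_pos: [0.4874, -0.1259, 0.1534]
tool_rot: [0.041, 0.999, 0.003, -0.006]
force: [-0.6, -0.1, -1.4]
finger_gap: 0.244
gripper_force: 40.3
t: 9.37
tcp_pos: [0.4925, -0.1289, 0.1599]
tool_rot: [0.042, 0.999, -0.0, 0.001]
force: [0.2, -0.4, -0.5]
finger_gap: 0.238
gripper_force: 40.4
x shift m, tilt rad: [-0.0011 -0.0215]
handle [536.3 -10. ] [16.7 91.2] yaw -4.48 tray [ 528.9576 -103.7128] pockets [array([ 483.5894, -132.2562]), array([ 569.3266, -138.9738]), array([488.5885, -68.4518]), array([574.3257, -75.1693])]
handle [544.4 -10.1] [ 9.8 96.3] yaw -4.53 tray [ 536.9758 -103.8064] pockets [array([ 491.5827, -132.3102]), array([ 577.3141, -139.1026]), array([496.6375, -68.5101]), array([582.3688, -75.3025])]
t 9.5 tcp [ 492.7605 -129.6665  160.8903] yaw 175.19 tilt [ 0.0042 -0.0021 -1.    ] gap 0.23979963108507524
slide cm [0.2476 0.03   6.688 ] rows>= 1.6719919403535684 turn z rad 0.0016239420808885593
```

View pics/w6.png

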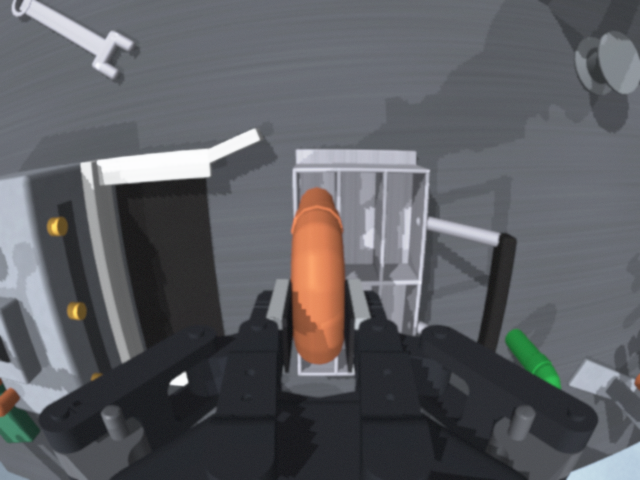

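The held bend sits over the first tray column, with its foot at (317,190). The tray wall corners are at (293,170) and (429,170), and the first column runs from col 296 to col 338.

Run:
```python
from rig import *
C=cam("wrist"); W=[onz(C,p,.044) for p in [(293.5,170),(429,170),(337.5,171),(382,171)]]
print(W, np.linalg.norm(W[0]-W[1]))
print(fit([(-.087,-.049),(-.087,.049),(-.087,-.0165),(-.087,.0165)],W))
s=manip.sense();M=R.from_quat(s["tool_rot"]).as_matrix()
print("foot", [proj(C,s["tcp_pos"]+M@np.array(p)) for p in [(.035,-.011,.0887),(.035,.011,.0887)]])
```

```text
[array([ 0.4493, -0.1438,  0.044 ]), array([ 0.4562, -0.0467,  0.044 ]), array([ 0.4526, -0.1131,  0.044 ]), array([ 0.4549, -0.0815,  0.044 ])] 0.09730528745220585
(array([[ 0.9974,  0.0715],
       [-0.0715,  0.9974]]), array([ 0.5401, -0.1025]), np.float64(-4.097332248108011), array([[-0.0005,  0.0014],
       [-0.0005,  0.0007],
       [ 0.0005, -0.0003],
       [ 0.0005, -0.0017]]))
foot [array([301.0454, 186.4449]), array([335.909 , 186.4033])]
```

```bash
python3 -m creep '[{"slide":[0,-0.1,1.5],"angular":[0,0,0],"claw":-1},{"slide":[0,0,1.5],"angular":[0,0,0],"claw":-1},{"slide":[0,0,1.5],"angular":[0,0,0],"claw":-1},{"slide":[0,0,1],"angular":[0,0,0],"claw":-1},{"slide":[0,0,0.8],"angular":[0,0,0],"claw":-1},{"slide":[0,0,0.2],"angular":[0,0,0],"claw":-1},{"slide":[0,0,0],"angular":[0,0,0],"claw":-1},{"slide":[0,0,0],"angular":[0,0,0],"claw":-1}]' 40
python3 plan.py 492 -130.8 94 175.5
```

```text
t: 10.18
tcp_pos: [0.4917, -0.1307, 0.0944]
tool_rot: [0.042, 0.999, -0.0, 0.001]
force: [-0.9, -0.5, 0.3]
finger_gap: 0.236
gripper_force: 40.5
t 10.2 tcp [ 491.6657 -130.6805   94.3898] yaw 175.14 tilt [ 0.0013 -0.0006 -1.    ] gap 0.23583540984324733
slide cm [-0.0343 -0.0091  0.039 ] rows>= 0.009757034074529438 turn z rad -0.006251050094855355
```

```bash
python3 -m creep '[{"slide":[0,0,0],"angular":[0,0,0],"claw":0.2},{"slide":[0,0,0],"angular":[0,0,0],"claw":0.2},{"slide":[0,0,0],"angular":[0,0,0],"claw":0.2},{"slide":[0,0,0],"angular":[0,0,0],"claw":0.2},{"slide":[0,0,-1],"angular":[0,0,0],"claw":0.2},{"slide":[0,0,-3],"angular":[0,0,0],"claw":0.2},{"slide":[0,0,-4],"angular":[0,0,0],"claw":0.2},{"slide":[0,0,-4],"angular":[0,0,0],"claw":0.2},{"slide":[0,0,-4],"angular":[0,0,0],"claw":0.2},{"slide":[0,1,-2],"angular":[0,0,0],"claw":0.2}]' 40
python3 -m creep '[{"slide":[0.15,3.9,0],"angular":[0,0,0],"claw":0.2},{"slide":[0.15,3.9,0],"angular":[0,0,0],"claw":0.2},{"slide":[0.15,3.9,0],"angular":[0,0,0],"claw":0.2},{"slide":[0.15,3.9,0],"angular":[0,0,0],"claw":0.2},{"slide":[0.15,3.9,0],"angular":[0,0,0],"claw":0.2},{"slide":[0.15,3.9,0],"angular":[0,0,0],"claw":0.2},{"slide":[0.15,3.9,0],"angular":[0,0,0],"claw":0.2},{"slide":[0.15,3.9,0],"angular":[0,0,0],"claw":0.2},{"slide":[0.15,3.9,0],"angular":[0,0,0],"claw":0.2},{"slide":[0.15,3.9,0],"angular":[0,0,0],"claw":0.2}]' 40 | tail -1
python3 -m creep '[{"slide":[0.15,3,0],"angular":[0,0,0],"claw":0.2},{"slide":[0,0,0],"angular":[0,0,0],"claw":0.2},{"slide":[0,0,0],"angular":[0,0,0],"claw":0.2},{"slide":[0,0,0],"angular":[0,0,0],"claw":0.2}]' 40
cat > arch.py <<'E'
# bends' arches seen by the wrist: outline centre cast to z=.173 ; args: name
import sys; from h import *
im,C=shot("wrist",sys.argv[1]); m=copper(im); k,l,st,ce=cv2.connectedComponentsWithStats(m)
for i in range(1,k):
    if st[i,4]<800 or not 230<ce[i,0]<420: continue
    ys,xs=np.where(l==i); rs=np.unique(ys); mid=np.array([xs[ys==r].mean() for r in rs])
    print("blob",st[i],"top",(mid[6],rs[6]),"bot",(mid[-7],rs[-1]))
    print("   centre world",onz(C,(mid[len(mid)//2],rs.mean()),.173)*1e3)
for P in [(.433,.3255),(.5123,.2991),(.5773,.2472),(.6477,.205)]: print("pred",P,proj(C,(*P,.173)))
E
python3 arch.py w8; python3 tray.py top t8;python3 plan.py 512 300 166 177
```

```text
t: 11.02
tcp_pos: [0.494, -0.1224, 0.2796]
tool_rot: [0.043, 0.999, -0.002, 0.004]
force: [0.9, -1.0, -0.0]
finger_gap: 0.597
gripper_force: 0.0
gripper_force: 0.0
t: 12.18
tcp_pos: [0.5106, 0.299, 0.2741]
tool_rot: [0.042, 0.999, -0.0, -0.0]
force: [-0.4, 0.2, -0.2]
finger_gap: 0.599
gripper_force: 0.0
blob [ 313    0  141   39 1913] top (np.float64(392.0), np.int64(6)) bot (np.float64(331.0), np.int64(38))
   centre world [366.6707 339.7415 173.    ]
blob [ 303  174   36  109 3084] top (np.float64(319.0), np.int64(180)) bot (np.float64(323.5), np.int64(282))
   centre world [506.0958 300.9737 173.    ]
blob [ 250  247   37  111 2661] top (np.float64(272.5), np.int64(253)) bot (np.float64(266.0), np.int64(357))
   centre world [558.8573 259.3822 173.    ]
pred (0.433, 0.3255) [349.1252 116.7445]
pred (0.5123, 0.2991) [319.0315 236.941 ]
pred (0.5773, 0.2472) [258.0466 324.5429]
pred (0.6477, 0.205) [223.7314 395.5672]
handle [544.2 -10. ] [ 9.8 96.3] yaw -4.61 tray [ 536.6449 -103.6959] pockets [array([ 491.2121, -132.1363]), array([ 576.9339, -139.0484]), array([496.356 , -68.3434]), array([582.0778, -75.2555])]
t 12.3 tcp [510.9554 298.1512 274.0714] yaw 175.06 tilt [-0.0002 -0.0005 -1.    ] gap 0.5955601976594466
slide cm [-0.0903  0.1991 10.807 ] rows>= 2.701754717574655 turn z rad -0.03380611490803822
```

```bash
cat >> arch.py <<'E'
from scipy.optimize import least_squares
a=np.linspace(0,np.pi,60)
G=[(.037*np.cos(x),.147+.037*np.sin(x)) for x in a]+[(k*.037,.147-h) for k in(-1,1) for h in np.linspace(0,.07,15)]
s=manip.sense(); T=R.from_quat(s["tool_rot"]).as_matrix()[:,0]
for i in range(1,k):
    if st[i,4]<800 or not 230<ce[i,0]<420 or st[i,1]<60: continue
    ys,xs=np.where(l==i); P0=onz(C,(xs[ys==int(ys.mean())].mean(),ys.mean()),.173)
    v=lambda d:[proj(C,(*(P0[:2]+(x+d)*T[:2]),z))[1] for x,z in G]
    f=least_squares(lambda q:[min(v(q[0]))-ys.min(),max(v(q[0]))-ys.max()],[0.])
    print("bend at",(P0[:2]+f.x*T[:2])*1e3,"row residuals",f.fun)
E
sed -i 's/^im,C=shot("wrist",sys.argv\[1\]);/im,C=shot("wrist",sys.argv[1]) if len(sys.argv)<3 else (cv2.imread("pics\/"+sys.argv[1]+".png"),cam("wrist"));/' arch.py
python3 arch.py w8 old | grep at
```

```text
blob [ 313    0  141   39 1913] top (np.float64(392.0), np.int64(6)) bot (np.float64(331.0), np.int64(38))
blob [ 303  174   36  109 3084] top (np.float64(319.0), np.int64(180)) bot (np.float64(323.5), np.int64(282))
blob [ 250  247   37  111 2661] top (np.float64(272.5), np.int64(253)) bot (np.float64(266.0), np.int64(357))
bend at [517.2665 299.2595] row residuals [-0.1137  0.0995]
bend at [582.6983 256.4328] row residuals [-1.4794  1.4711]
```

```bash
python3 -m creep '[{"slide":[-0.3,0.1,0],"angular":[0,0,-0.03],"claw":0.2},{"slide":[-0.2,0.05,2.7],"angular":[0,0,0],"claw":0.2},{"slide":[0,0,2.7],"angular":[0,0,0],"claw":0.2},{"slide":[0,0,2.7],"angular":[0,0,0],"claw":0.2},{"slide":[0,0,2.7],"angular":[0,0,0],"claw":0.2},{"slide":[0,0,0],"angular":[0,0,0],"claw":0.2},{"slide":[0,0,0],"angular":[0,0,0],"claw":0.2}]'  40
python3 -m creep '[{"slide":[0,0,0],"angular":[0,0,0],"claw":-1},{"slide":[0,0,0],"angular":[0,0,0],"claw":-1},{"slide":[0,0,0],"angular":[0,0,0],"claw":-1},{"slide":[0,0,0],"angular":[0,0,0],"claw":-1},{"slide":[0,0,0],"angular":[0,0,0],"claw":-1},{"slide":[0,0,0],"angular":[0,0,0],"claw":-1}]' 40
python3 -m creep '[{"slide":[0,0,-0.5],"angular":[0,0,0],"claw":-1},{"slide":[0,0,-1.5],"angular":[0,0,0],"claw":-1},{"slide":[0,0,-2.5],"angular":[0,0,0],"claw":-1},{"slide":[0,0,-2.5],"angular":[0,0,0],"claw":-1},{"slide":[0,0,-2.5],"angular":[0,0,0],"claw":-1},{"slide":[0,0,-2.5],"angular":[0,0,0],"claw":-1},{"slide":[0,0,-0.2],"angular":[0,0,0],"claw":-1},{"slide":[0,0,0],"angular":[0,0,0],"claw":-1},{"slide":[0,0,0],"angular":[0,0,0],"claw":-1},{"slide":[0,0,0],"angular":[0,0,0],"claw":-1}]' 40
python3 hold.py w9 7 | grep -v nominal; python3 tray.py top t9; python3 plan.py 578 -138 288 175.5
```

```text
t: 12.87
tcp_pos: [0.5156, 0.299, 0.165]
tool_rot: [0.028, 1.0, -0.001, -0.002]
force: [0.9, 0.2, 0.5]
finger_gap: 0.602
gripper_force: 0.0
t: 13.37
tcp_pos: [0.5175, 0.3008, 0.1676]
tool_rot: [0.027, 1.0, 0.0, 0.002]
force: [0.2, -1.8, 7.2]
finger_gap: 0.238
gripper_force: 41.6
t: 14.2
tcp_pos: [0.5147, 0.3002, 0.2857]
tool_rot: [0.027, 1.0, -0.001, -0.002]
force: [-0.1, 0.1, -0.8]
finger_gap: 0.24
gripper_force: 41.0
blob [ 291  181   55  175 8168] [317.5438 270.72  ]
cols top/bottom [np.float64(317.5), np.float64(317.5)]
top edge (near leg) in tool at shoulder height [47.8848 -0.4757 17.2058]
x shift m, tilt rad: [ 0.0032 -0.0198]
handle [544.1 -10.1] [ 9.9 96.4] yaw -4.6 tray [ 536.5613 -103.7972] pockets [array([ 491.1334, -132.2456]), array([ 576.8564, -139.1427]), array([496.2662, -68.4517]), array([581.9892, -75.3488])]
t 14.3 tcp [515.0995 300.214  285.773 ] yaw 176.86 tilt [-0.004  -0.0013 -1.    ] gap 0.24409904681991398
slide cm [ -8.6779 -43.4118  -0.1896] rows>= 10.852959861775503 turn z rad 0.02378614446122648
```

```bash
python3 -m creep '[{"slide":[-0.3,-2,-1],"angular":[0,0,0.024],"claw":-1},{"slide":[-0.8,-3.9,0],"angular":[0,0,0],"claw":-1},{"slide":[-0.8,-3.9,0],"angular":[0,0,0],"claw":-1},{"slide":[-0.8,-3.9,0],"angular":[0,0,0],"claw":-1},{"slide":[-0.8,-3.9,0],"angular":[0,0,0],"claw":-1},{"slide":[-0.8,-3.9,0],"angular":[0,0,0],"claw":-1},{"slide":[-0.8,-3.9,0],"angular":[0,0,0],"claw":-1},{"slide":[-0.8,-3.9,0],"angular":[0,0,0],"claw":-1},{"slide":[-0.8,-3.9,0],"angular":[0,0,0],"claw":-1},{"slide":[-0.8,-3.9,0],"angular":[0,0,0],"claw":-1}]' 40|tail -1
python3 -m creep '[{"slide":[-0.8,-3.9,0],"angular":[0,0,0],"claw":-1},{"slide":[0,-2.4,0],"angular":[0,0,0],"claw":-1},{"slide":[0,0,3],"angular":[0,0,0],"claw":-1},{"slide":[0,0,4],"angular":[0,0,0],"claw":-1},{"slide":[0,0,4],"angular":[0,0,0],"claw":-1},{"slide":[0,0,2.5],"angular":[0,0,0],"claw":-1},{"slide":[0,0,0],"angular":[0,0,0],"claw":-1},{"slide":[0,0,0],"angular":[0,0,0],"claw":-1},{"slide":[0,0,0],"angular":[0,0,0],"claw":-1},{"slide":[0,0,0],"angular":[0,0,0],"claw":-1}]' 40
python3 hold.py w10 6 | tail -1;  python3 tray.py top t10; python3 plan.py 582.4 -138 96 175.5
```

```text
gripper_force: 40.9
t: 15.97
tcp_pos: [0.5664, -0.139, 0.1646]
tool_rot: [0.039, 0.999, -0.001, 0.001]
force: [-0.3, -0.2, -1.0]
finger_gap: 0.233
gripper_force: 41.2
x shift m, tilt rad: [ 0.0023 -0.0321]
handle [543.3 -10.1] [ 9.9 98.7] yaw -4.41 tray [ 536.0721 -103.8217] pockets [array([ 490.7388, -132.4206]), array([ 576.4842, -139.0334]), array([495.6599, -68.61  ]), array([581.4053, -75.2228])]
t 16.1 tcp [ 566.2443 -138.9201  164.7267] yaw 175.5 tilt [ 0.0031 -0.0015 -1.    ] gap 0.24053121831704688
slide cm [-1.5811  0.2271  6.8776] rows>= 1.719389513352499 turn z rad 3.173495181867991e-06
```

View pics/w10.png

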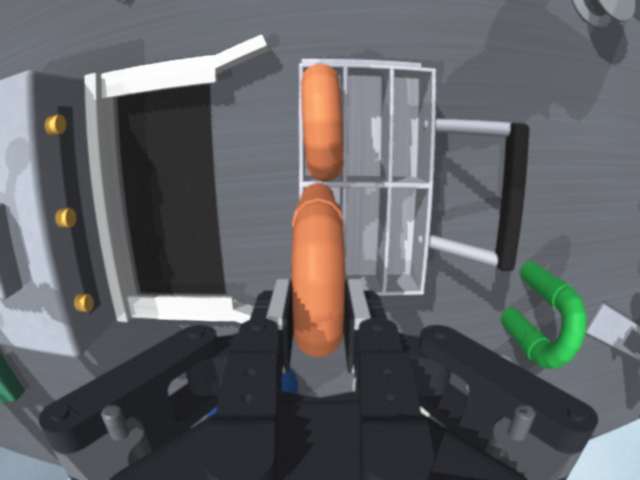

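Bend3 stands in pocket0. The tray corners are at (300,61), (436,69) and (427,294), and the second bend still sits about 16 mm short in x.

Run:
```python
from rig import *
C=cam("wrist"); W=[onz(C,p,.044) for p in [(300,61.5),(436,68.5),(427,294),(389,184),(432,185)]]
Q,t,th,r=fit([(-.087,-.049),(-.087,.049),(.087,.049),(0,.0165),(0,.049)],W); print(t,th,r*1e3)
print([Q@np.array(p)/1e3+t for p in [(-43,-32),(43,-32),(-43,32),(43,32)]])
```

```text
[ 0.5374 -0.1006] -4.272577373330534 [[-1.1334  0.5644]
 [ 0.5398  0.0932]
 [ 1.0645  1.9439]
 [-0.3377 -1.4399]
 [-0.1332 -1.1616]]
[array([ 0.4921, -0.1293]), array([ 0.5779, -0.1357]), array([ 0.4969, -0.0655]), array([ 0.5827, -0.0719])]
```

```bash
python3 -m creep '[{"slide":[-1.3,0.32,0],"angular":[0,0,0],"claw":-1},{"slide":[0,0,1.5],"angular":[0,0,0],"claw":-1},{"slide":[0,0,1.5],"angular":[0,0,0],"claw":-1},{"slide":[0,0,1.5],"angular":[0,0,0],"claw":-1},{"slide":[0,0,1],"angular":[0,0,0],"claw":-1},{"slide":[0,0,0.8],"angular":[0,0,0],"claw":-1},{"slide":[0,0,0.5],"angular":[0,0,0],"claw":-1},{"slide":[0,0,0],"angular":[0,0,0],"claw":-1},{"slide":[0,0,0],"angular":[0,0,0],"claw":-1}]' 40
python3 plan.py 579 -136.7 95 175.5
```

```text
t: 16.82
tcp_pos: [0.579, -0.1367, 0.0955]
tool_rot: [0.039, 0.999, -0.0, 0.001]
force: [-0.4, -0.2, -1.0]
finger_gap: 0.242
gripper_force: 41.3
t 16.8 tcp [ 579.014  -136.6623   95.453 ] yaw 175.49 tilt [ 0.0014 -0.0006 -1.    ] gap 0.24164929536379845
slide cm [ 0.0012 -0.0038  0.0453] rows>= 0.011324747904805107 turn z rad -0.00023328562302464897
```

```bash
python3 -m creep '[{"slide":[0,0,0],"angular":[0,0,0],"claw":0.2},{"slide":[0,0,0],"angular":[0,0,0],"claw":0.2},{"slide":[0,0,0],"angular":[0,0,0],"claw":0.2},{"slide":[0,0,0],"angular":[0,0,0],"claw":0.2},{"slide":[0,0,-1],"angular":[0,0,0],"claw":0.2},{"slide":[0,0,-3],"angular":[0,0,0],"claw":0.2},{"slide":[0,0,-4],"angular":[0,0,0],"claw":0.2},{"slide":[0,0,-4],"angular":[0,0,0],"claw":0.2},{"slide":[0,0,-4],"angular":[0,0,0],"claw":0.2},{"slide":[0,0,-2],"angular":[0,0,0],"claw":0.2}]' 40 | tail -2
python3 -m creep '[{"slide":[0.29,3.84,0],"angular":[0,0,0],"claw":0.2},{"slide":[0.29,3.84,0],"angular":[0,0,0],"claw":0.2},{"slide":[0.29,3.84,0],"angular":[0,0,0],"claw":0.2},{"slide":[0.29,3.84,0],"angular":[0,0,0],"claw":0.2},{"slide":[0.29,3.84,0],"angular":[0,0,0],"claw":0.2},{"slide":[0.29,3.84,0],"angular":[0,0,0],"claw":0.2},{"slide":[0.29,3.84,0],"angular":[0,0,0],"claw":0.2},{"slide":[0.29,3.84,0],"angular":[0,0,0],"claw":0.2},{"slide":[0.29,3.84,0],"angular":[0,0,0],"claw":0.2},{"slide":[0.29,3.84,0],"angular":[0,0,0],"claw":0.2}]' 40 | tail -1
python3 -m creep '[{"slide":[0,0,0],"angular":[0,0,0],"claw":0.2},{"slide":[0,0,0],"angular":[0,0,0],"claw":0.2},{"slide":[0,0,0],"angular":[0,0,0],"claw":0.2},{"slide":[0,0,0],"angular":[0,0,0],"claw":0.2}]' 40
python3 arch.py w11; python3 tray.py top t11;python3 plan.py 580 248 166 177
```

```text
finger_gap: 0.599
gripper_force: 0.0
gripper_force: 0.0
t: 18.82
tcp_pos: [0.5798, 0.2474, 0.2751]
tool_rot: [0.04, 0.999, -0.0, 0.0]
force: [-0.7, 0.5, 0.0]
finger_gap: 0.598
gripper_force: 0.0
blob [ 305  170   33  107 3036] top (np.float64(320.5), np.int64(176)) bot (np.float64(322.5), np.int64(276))
   centre world [572.1655 250.3524 173.    ]
blob [ 259  248   39  112 3124] top (np.float64(281.5), np.int64(254)) bot (np.float64(280.5), np.int64(359))
   centre world [630.3844 213.2627 173.    ]
pred (0.433, 0.3255) [416.6551  15.4359]
pred (0.5123, 0.2991) [388.3065 129.9264]
pred (0.5773, 0.2472) [318.0046 230.6053]
pred (0.6477, 0.205) [270.0964 324.3526]
bend at [582.1207 249.5475] row residuals [-0.634   0.5539]
bend at [654.229 211.257] row residuals [-0.8557  0.8537]
handle [543.7 -10.1] [ 9.5 96.2] yaw -4.68 tray [ 536.0305 -103.7866] pockets [array([ 490.5629, -132.1715]), array([ 576.2762, -139.1883]), array([495.7847, -68.3849]), array([581.498 , -75.4017])]
t 18.9 tcp [579.9769 247.0795 275.0235] yaw 175.36 tilt [-0.0001 -0.0003 -1.    ] gap 0.5982455376267823
slide cm [ 0.0047  0.095  10.9023] rows>= 2.725581892888084 turn z rad -0.028602866447980498
```

```bash
python3 -m creep '[{"slide":[0,0.2,0],"angular":[0,0,-0.015],"claw":0.2},{"slide":[0,0.04,2.7],"angular":[0,0,0],"claw":0.2},{"slide":[0,0,2.7],"angular":[0,0,0],"claw":0.2},{"slide":[0,0,2.7],"angular":[0,0,0],"claw":0.2},{"slide":[0,0,2.7],"angular":[0,0,0],"claw":0.2},{"slide":[0,0,0],"angular":[0,0,0],"claw":0.2},{"slide":[0,0,0],"angular":[0,0,0],"claw":0.2}]'  40
python3 -m creep '[{"slide":[0,0,0],"angular":[0,0,0],"claw":-1},{"slide":[0,0,0],"angular":[0,0,0],"claw":-1},{"slide":[0,0,0],"angular":[0,0,0],"claw":-1},{"slide":[0,0,0],"angular":[0,0,0],"claw":-1},{"slide":[0,0,0],"angular":[0,0,0],"claw":-1},{"slide":[0,0,0],"angular":[0,0,0],"claw":-1}]' 40
python3 -m creep '[{"slide":[0,0,-0.5],"angular":[0,0,0],"claw":-1},{"slide":[0,0,-1.5],"angular":[0,0,0],"claw":-1},{"slide":[0,0,-2.5],"angular":[0,0,0],"claw":-1},{"slide":[0,0,-2.5],"angular":[0,0,0],"claw":-1},{"slide":[0,0,-2.5],"angular":[0,0,0],"claw":-1},{"slide":[0,0,-2.5],"angular":[0,0,0],"claw":-1},{"slide":[0,0,-1.2],"angular":[0,0,0],"claw":-1},{"slide":[0,0,0],"angular":[0,0,0],"claw":-1},{"slide":[0,0,0],"angular":[0,0,0],"claw":-1},{"slide":[0,0,0],"angular":[0,0,0],"claw":-1}]' 40
python3 hold.py w12 6 | grep -v nominal; python3 tray.py top t12; python3 plan.py 497 -66.5 290 175.6
```

```text
t: 19.5
tcp_pos: [0.5792, 0.2502, 0.1656]
tool_rot: [0.032, 0.999, -0.0, -0.002]
force: [0.3, 0.5, -0.0]
finger_gap: 0.597
gripper_force: 0.0
t: 20.0
tcp_pos: [0.5817, 0.2514, 0.1689]
tool_rot: [0.032, 0.999, 0.001, 0.002]
force: [0.7, 0.1, 5.7]
finger_gap: 0.239
gripper_force: 41.8
t: 20.83
tcp_pos: [0.5785, 0.2508, 0.297]
tool_rot: [0.032, 0.999, -0.0, -0.002]
force: [0.1, -0.1, -1.4]
finger_gap: 0.239
gripper_force: 41.0
blob [ 292  185   53  173 7955] [317.5524 273.2435]
cols top/bottom [np.float64(316.0), np.float64(317.0)]
top edge (near leg) in tool at shoulder height [46.1215 -1.1369 17.1828]
x shift m, tilt rad: [ 0.0018 -0.0333]
handle [544.3 -10.1] [ 9.7 96.3] yaw -4.48 tray [ 536.9576 -103.8128] pockets [array([ 491.5894, -132.3562]), array([ 577.3266, -139.0738]), array([496.5885, -68.5518]), array([582.3257, -75.2693])]
t 20.9 tcp [578.7024 250.7937 296.6843] yaw 176.34 tilt [-0.0043 -0.001  -1.    ] gap 0.2366406868912256
slide cm [  6.1276 -32.1849   0.735 ] rows>= 8.04621519021507 turn z rad 0.012989232508559434
```

```bash
python3 -m creep '[{"slide":[0.6,-3.2,0],"angular":[0,0,0.013],"claw":-1},{"slide":[0.6,-3.2,0],"angular":[0,0,0],"claw":-1},{"slide":[0.6,-3.2,0],"angular":[0,0,0],"claw":-1},{"slide":[0.6,-3.2,0],"angular":[0,0,0],"claw":-1},{"slide":[0.6,-3.2,0],"angular":[0,0,0],"claw":-1},{"slide":[0.6,-3.2,0],"angular":[0,0,0],"claw":-1},{"slide":[0.6,-3.2,0],"angular":[0,0,0],"claw":-1},{"slide":[0.6,-3.2,0],"angular":[0,0,0],"claw":-1},{"slide":[0.6,-3.2,0],"angular":[0,0,0],"claw":-1},{"slide":[0.6,-3.2,0],"angular":[0,0,0],"claw":-1}]' 40|tail -1
python3 -m creep '[{"slide":[0,0,0],"angular":[0,0,0],"claw":-1},{"slide":[0,0,3],"angular":[0,0,0],"claw":-1},{"slide":[0,0,4],"angular":[0,0,0],"claw":-1},{"slide":[0,0,4],"angular":[0,0,0],"claw":-1},{"slide":[0,0,2.5],"angular":[0,0,0],"claw":-1},{"slide":[0,0,0],"angular":[0,0,0],"claw":-1},{"slide":[0,0,0],"angular":[0,0,0],"claw":-1},{"slide":[0,0,0],"angular":[0,0,0],"claw":-1},{"slide":[0,0,0],"angular":[0,0,0],"claw":-1}]' 40
python3 hold.py w13 5 | tail -1;  python3 tray.py top t13; python3 tray.py wrist w13b; python3 plan.py 498 -66.3 97 175.5
```

```text
gripper_force: 41.0
t: 22.52
tcp_pos: [0.4976, -0.0639, 0.1656]
tool_rot: [0.038, 0.999, -0.001, 0.002]
force: [0.6, -0.0, -2.3]
finger_gap: 0.239
gripper_force: 41.0
x shift m, tilt rad: [ 0.0008 -0.025 ]
t 22.7 tcp [497.0398 -63.7638 165.4481] yaw 175.61 tilt [ 0.0034 -0.0012 -1.    ] gap 0.23530657327299015
slide cm [-0.0912 -0.2389  6.8454] rows>= 1.7113518875876108 turn z rad 0.0018899359836841304
```

Run:
```python
from h import *
im=cv2.imread("pics/w13b.png"); C=cam("wrist"); m=copper(im)
k,l,st,ce=cv2.connectedComponentsWithStats(m)
for i in range(1,k):
    if st[i,4]>300: 
        print(st[i],ce[i],onz(C,ce[i],.1)*1e3)
for p in [(.4931,-.1305,.1),(.5785,-.137,.1)]: print(proj(C,p))
g=im.max(2)
for y in (-.0465,): pass
for (x,z) in [(-.087,.044)]:
  for y in (-.0475,-.0165,.0165,.0475):
    P=(.538+.997*x+.077*y,-.1017-.077*x+.997*y,z); p=proj(C,P); print("wall",y,p)
r=int(p[1])+12; row=g[r].astype(int); print(r,[(c,row[c]) for c in range(150,470) if row[c]>185])
```

```text
[ 190  173   61  165 6496] [220.8394 252.2434] [ 493.8187 -123.1517  100.    ]
[ 292  185   53  173 7956] [317.7056 273.3627] [511.5904 -65.4847 100.    ]
[603 338  37  53 999] [623.5956 359.4935] [630.4174 211.5134 100.    ]
[590 381  50  66 847] [615.1145 412.0685] [704.9397 232.6019 100.    ]
[209.3227 251.9091]
[223.6136 366.9387]
wall -0.0475 [206.7872 169.8927]
wall -0.0165 [247.6747 168.6694]
wall 0.0165 [293.1454 167.9428]
wall 0.0475 [336.5811 167.8646]
179 [(206, np.int64(204)), (207, np.int64(212)), (208, np.int64(186)), (292, np.int64(199)), (293, np.int64(215)), (294, np.int64(204)), (336, np.int64(187))]
```

```bash
python3 -m creep '[{"slide":[-0.09,-0.24,0],"angular":[0,0,0],"claw":-1},{"slide":[0,0,1.5],"angular":[0,0,0],"claw":-1},{"slide":[0,0,1.5],"angular":[0,0,0],"claw":-1},{"slide":[0,0,1.5],"angular":[0,0,0],"claw":-1},{"slide":[0,0,1],"angular":[0,0,0],"claw":-1},{"slide":[0,0,0.8],"angular":[0,0,0],"claw":-1},{"slide":[0,0,0.5],"angular":[0,0,0],"claw":-1},{"slide":[0,0,0],"angular":[0,0,0],"claw":-1},{"slide":[0,0,0],"angular":[0,0,0],"claw":-1}]' 40
python3 plan.py 498 -66.3 96 175.5
```

```text
t: 23.42
tcp_pos: [0.4971, -0.0663, 0.0965]
tool_rot: [0.038, 0.999, -0.0, 0.0]
force: [-1.3, -0.1, 2.3]
finger_gap: 0.242
gripper_force: 41.9
t 23.4 tcp [497.0561 -66.2931  96.5429] yaw 175.61 tilt [ 0.0009 -0.0006 -1.    ] gap 0.24210130127938287
slide cm [-0.0941  0.0066  0.0544] rows>= 0.02352944655885219 turn z rad 0.001903185357539011
```

```bash
python3 -m creep '[{"slide":[0,0,0],"angular":[0,0,0],"claw":0.2},{"slide":[0,0,0],"angular":[0,0,0],"claw":0.2},{"slide":[0,0,0],"angular":[0,0,0],"claw":0.2},{"slide":[0,0,0],"angular":[0,0,0],"claw":0.2},{"slide":[0,0,-1],"angular":[0,0,0],"claw":0.2},{"slide":[0,0,-3],"angular":[0,0,0],"claw":0.2},{"slide":[0,0,-4],"angular":[0,0,0],"claw":0.2},{"slide":[0,0,-4],"angular":[0,0,0],"claw":0.2},{"slide":[0,0,-4],"angular":[0,0,0],"claw":0.2},{"slide":[0,0,-2],"angular":[0,0,0],"claw":0.2}]' 40 | tail -2
python3 -m creep '[{"slide":[-1.3,2.88,0],"angular":[0,0,0],"claw":0.2},{"slide":[-1.3,2.88,0],"angular":[0,0,0],"claw":0.2},{"slide":[-1.3,2.88,0],"angular":[0,0,0],"claw":0.2},{"slide":[-1.3,2.88,0],"angular":[0,0,0],"claw":0.2},{"slide":[-1.3,2.88,0],"angular":[0,0,0],"claw":0.2},{"slide":[-1.3,2.88,0],"angular":[0,0,0],"claw":0.2},{"slide":[-1.3,2.88,0],"angular":[0,0,0],"claw":0.2},{"slide":[-1.3,2.88,0],"angular":[0,0,0],"claw":0.2},{"slide":[-1.3,2.88,0],"angular":[0,0,0],"claw":0.2},{"slide":[-1.3,2.88,0],"angular":[0,0,0],"claw":0.2}]' 40 | tail -1
python3 -m creep '[{"slide":[0,0,0],"angular":[0,0,0],"claw":0.2},{"slide":[0,0,0],"angular":[0,0,0],"claw":0.2},{"slide":[0,0,0],"angular":[0,0,0],"claw":0.2},{"slide":[0,0,0],"angular":[0,0,0],"claw":0.2}]' 40
python3 arch.py w14; python3 tray.py top t14;python3 plan.py 650 210 167 177
```

```text
finger_gap: 0.601
gripper_force: 0.0
gripper_force: 0.0
t: 25.42
tcp_pos: [0.6477, 0.2102, 0.276]
tool_rot: [0.039, 0.999, -0.0, -0.0]
force: [0.3, 0.1, 0.6]
finger_gap: 0.6
gripper_force: 0.0
blob [ 298  174   37  107 2988] top (np.float64(314.5), np.int64(180)) bot (np.float64(320.0), np.int64(280))
   centre world [642.7085 208.7629 173.    ]
pred (0.433, 0.3255) [453.9099 -62.7952]
pred (0.5123, 0.2991) [433.6823  32.0407]
pred (0.5773, 0.2472) [366.2417 126.9591]
pred (0.6477, 0.205) [311.1471 234.3956]
bend at [653.2834 207.9346] row residuals [-0.7088  0.6237]
handle [545.5 -10.3] [10.6 98.8] yaw -4.61 tray [ 537.9449 -103.9959] pockets [array([ 492.5121, -132.4363]), array([ 578.2339, -139.3484]), array([497.656 , -68.6434]), array([583.3778, -75.5555])]
t 25.5 tcp [647.9904 209.9503 276.1922] yaw 175.52 tilt [-0.0002 -0.0003 -1.    ] gap 0.5992566651613997
slide cm [-0.2024  0.0237 10.9192] rows>= 2.7297931949868355 turn z rad -0.025901034052004304
```

```bash
python3 -m creep '[{"slide":[-0.24,-0.15,0],"angular":[0,0,-0.04],"claw":0.2},{"slide":[0,0,2.7],"angular":[0,0,0],"claw":0.2},{"slide":[0,0,2.7],"angular":[0,0,0],"claw":0.2},{"slide":[0,0,2.7],"angular":[0,0,0],"claw":0.2},{"slide":[0,0,2.8],"angular":[0,0,0],"claw":0.2},{"slide":[0,0,0],"angular":[0,0,0],"claw":0.2},{"slide":[0,0,0],"angular":[0,0,0],"claw":0.2}]'  40
python3 -m creep '[{"slide":[0,0,0],"angular":[0,0,0],"claw":-1},{"slide":[0,0,0],"angular":[0,0,0],"claw":-1},{"slide":[0,0,0],"angular":[0,0,0],"claw":-1},{"slide":[0,0,0],"angular":[0,0,0],"claw":-1},{"slide":[0,0,0],"angular":[0,0,0],"claw":-1},{"slide":[0,0,0],"angular":[0,0,0],"claw":-1}]' 40
python3 -m creep '[{"slide":[0,0,-0.5],"angular":[0,0,0],"claw":-1},{"slide":[0,0,-1.5],"angular":[0,0,0],"claw":-1},{"slide":[0,0,-2.5],"angular":[0,0,0],"claw":-1},{"slide":[0,0,-2.5],"angular":[0,0,0],"claw":-1},{"slide":[0,0,-2.5],"angular":[0,0,0],"claw":-1},{"slide":[0,0,-2.5],"angular":[0,0,0],"claw":-1},{"slide":[0,0,-1.2],"angular":[0,0,0],"claw":-1},{"slide":[0,0,0],"angular":[0,0,0],"claw":-1},{"slide":[0,0,0],"angular":[0,0,0],"claw":-1},{"slide":[0,0,0],"angular":[0,0,0],"claw":-1}]' 40
python3 hold.py w15 5 | grep -v nominal; python3 tray.py top t15; python3 plan.py 584 -73 290 175.6
```

```text
t: 26.1
tcp_pos: [0.6495, 0.2085, 0.1656]
tool_rot: [0.019, 1.0, -0.0, -0.002]
force: [0.2, 0.2, 0.4]
finger_gap: 0.596
gripper_force: 0.0
t: 26.6
tcp_pos: [0.6522, 0.2096, 0.1691]
tool_rot: [0.018, 1.0, 0.0, 0.002]
force: [0.1, -1.5, 5.9]
finger_gap: 0.234
gripper_force: 42.1
t: 27.43
tcp_pos: [0.6493, 0.2095, 0.2969]
tool_rot: [0.018, 1.0, -0.0, -0.002]
force: [-0.8, 0.1, -1.6]
finger_gap: 0.238
gripper_force: 41.5
blob [ 291  184   54  174 7939] [317.2298 273.3625]
cols top/bottom [np.float64(315.5), np.float64(319.0)]
top edge (near leg) in tool at shoulder height [46.5689 -1.1217 17.189 ]
x shift m, tilt rad: [ 0.0006 -0.0151]
handle [545.9 -10.4] [11.5 98.8] yaw -4.57 tray [ 538.4104 -104.1011] pockets [array([ 492.9974, -132.5733]), array([ 578.724 , -139.4255]), array([498.0967, -68.7768]), array([583.8233, -75.629 ])]
t 27.5 tcp [649.4519 209.4284 296.4313] yaw 177.9 tilt [-0.0046 -0.0006 -1.    ] gap 0.24003361067286053
slide cm [  5.5009 -28.4636   0.6895] rows>= 7.115897893227167 turn z rad 0.04007243865364807
```

```bash
python3 -m creep '[{"slide":[0.55,-2.85,0],"angular":[0,0,0],"claw":-1},{"slide":[0.55,-2.85,0],"angular":[0,0,0],"claw":-1},{"slide":[0.55,-2.85,0],"angular":[0,0,0],"claw":-1},{"slide":[0.55,-2.85,0],"angular":[0,0,0],"claw":-1},{"slide":[0.55,-2.85,0],"angular":[0,0,0],"claw":-1},{"slide":[0.55,-2.85,0],"angular":[0,0,0],"claw":-1},{"slide":[0.55,-2.85,0],"angular":[0,0,0],"claw":-1},{"slide":[0.55,-2.85,0],"angular":[0,0,0],"claw":-1},{"slide":[0.55,-2.85,0],"angular":[0,0,0],"claw":-1},{"slide":[0.55,-2.85,0],"angular":[0,0,0],"claw":-1}]' 40|tail -1
python3 -m creep '[{"slide":[0,0,0],"angular":[0,0,0.04],"claw":-1},{"slide":[0,0,3],"angular":[0,0,0],"claw":-1},{"slide":[0,0,4],"angular":[0,0,0],"claw":-1},{"slide":[0,0,4],"angular":[0,0,0],"claw":-1},{"slide":[0,0,2.3],"angular":[0,0,0],"claw":-1},{"slide":[0,0,0],"angular":[0,0,0],"claw":-1},{"slide":[0,0,0],"angular":[0,0,0],"claw":-1},{"slide":[0,0,0],"angular":[0,0,0],"claw":-1},{"slide":[0,0,0],"angular":[0,0,0],"claw":-1}]' 40
python3 hold.py w16 5 | tail -1;  python3 tray.py top t16; python3 plan.py 584.5 -73 97 175.5
cat > walls.py <<'E'
import sys; from h import *
im=cv2.imread(f"pics/{sys.argv[1]}.png"); C=cam("wrist"); g=im.max(2)
for y in (-.0475,-.0165,.0165,.0475):
    P=(.538+.997*-.087+.077*y,-.1017+.077*.087+.997*y,.044); p=proj(C,P); print("wall",y,p)
for y in(-.0475,.0475): print("corner",y,proj(C,(.538+.997*-.087+.077*y,-.1017+.077*.087+.997*y,.044)))
r=int(p[1])+12; row=g[r].astype(int); print(r,[(c,row[c]) for c in range(150,470) if row[c]>180])
c=int(proj(C,(.538-.0867+.077*.03,-.1017+.0067+.03,.044))[0]); print(c,[(q,int(g[q,c])) for q in range(r-35,r+10) if g[q,c]>150])
E
python3 walls.py w16
```

```text
gripper_force: 41.5
t: 29.12
tcp_pos: [0.5869, -0.0737, 0.1679]
tool_rot: [0.038, 0.999, -0.001, 0.002]
force: [0.3, 0.2, -1.8]
finger_gap: 0.237
gripper_force: 41.5
x shift m, tilt rad: [ 0.0016 -0.0336]
handle [442.   41.4] [12.6 88.6] yaw -21.45 tray [407.6252 -46.0893] pockets [array([355.9015, -60.1482]), array([435.9449, -91.5975]), array([379.3056,  -0.5811]), array([459.349 , -32.0303])]
t 29.2 tcp [586.6095 -73.5695 167.9049] yaw 175.61 tilt [ 0.0041 -0.0013 -1.    ] gap 0.23613373119694225
slide cm [0.2441 0.0476 7.0895] rows>= 1.7723725726567097 turn z rad 0.0019431767531859034
wall -0.0475 [209.5311  49.2258]
wall -0.0165 [250.9824  45.9854]
wall 0.0165 [296.9181  44.1695]
wall 0.0475 [340.6683  44.1536]
corner -0.0475 [209.5311  49.2258]
corner 0.0475 [340.6683  44.1536]
56 [(197, np.int64(222)), (198, np.int64(237)), (199, np.int64(242)), (200, np.int64(245)), (201, np.int64(245)), (202, np.int64(245)), (203, np.int64(244)), (204, np.int64(243)), (205, np.int64(242)), (206, np.int64(241)), (207, np.int64(239)), (208, np.int64(237)), (209, np.int64(236)), (210, np.int64(
[... 543 characters left out ...]
.int64(247)), (313, np.int64(246)), (314, np.int64(245)), (315, np.int64(244)), (316, np.int64(243)), (317, np.int64(242)), (318, np.int64(240)), (319, np.int64(239)), (320, np.int64(238)), (321, np.int64(235)), (322, np.int64(232)), (323, np.int64(228)), (324, np.int64(224)), (325, np.int64(219)), (326, np.int64(211)), (327, np.int64(202)), (328, np.int64(194)), (329, np.int64(185)), (341, np.int64(189))]
316 [(40, 153), (41, 203), (42, 226), (43, 230), (44, 231), (45, 230), (46, 230), (47, 232), (48, 234), (49, 238), (50, 241), (51, 243), (52, 242), (53, 243), (54, 244), (55, 243), (56, 243), (57, 243), (58, 243), (59, 243), (60, 243), (61, 243), (62, 243), (63, 243), (64, 243), (65, 244)]
```

View pics/w16.png

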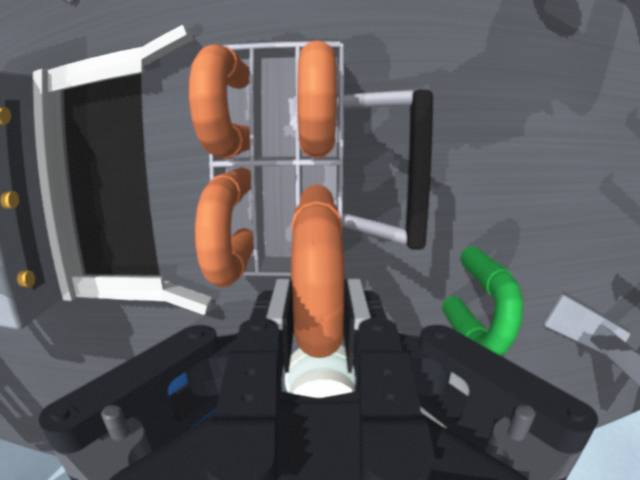

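Bends stand in pockets 0, 1 and 2, and the wall lines at cols 251, 297 and 341 match the prediction. Placing the last one.

```bash
python3 -m creep '[{"slide":[0.22,0.05,0],"angular":[0,0,0],"claw":-1},{"slide":[0,0,1.5],"angular":[0,0,0],"claw":-1},{"slide":[0,0,1.5],"angular":[0,0,0],"claw":-1},{"slide":[0,0,1.5],"angular":[0,0,0],"claw":-1},{"slide":[0,0,1.2],"angular":[0,0,0],"claw":-1},{"slide":[0,0,0.8],"angular":[0,0,0],"claw":-1},{"slide":[0,0,0.5],"angular":[0,0,0],"claw":-1},{"slide":[0,0,0],"angular":[0,0,0],"claw":-1},{"slide":[0,0,0],"angular":[0,0,0],"claw":-1}]' 40
python3 plan.py 584.5 -73 96 175.5
```

```text
t: 29.97
tcp_pos: [0.5837, -0.0728, 0.0967]
tool_rot: [0.038, 0.999, -0.0, 0.001]
force: [0.4, -0.0, -1.7]
finger_gap: 0.239
gripper_force: 41.4
t 30.0 tcp [583.7084 -72.756   96.7178] yaw 175.6 tilt [ 0.0018 -0.0006 -1.    ] gap 0.23863740611518489
slide cm [-0.0807 -0.0182  0.0719] rows>= 0.020166986297268222 turn z rad 0.0018210003126568697
```

```bash
python3 -m creep '[{"slide":[0,0,0],"angular":[0,0,0],"claw":0.2},{"slide":[0,0,0],"angular":[0,0,0],"claw":0.2},{"slide":[0,0,0],"angular":[0,0,0],"claw":0.2},{"slide":[0,0,0],"angular":[0,0,0],"claw":0.2},{"slide":[0,0,-1],"angular":[0,0,0],"claw":0.2},{"slide":[0,0,-3],"angular":[0,0,0],"claw":0.2},{"slide":[0,0,-4],"angular":[0,0,0],"claw":0.2},{"slide":[0,0,-4],"angular":[0,0,0],"claw":0.2},{"slide":[0,0,-4],"angular":[0,0,0],"claw":0.2},{"slide":[0,0,-4],"angular":[0,0,0],"claw":0.2}]' 40 | tail -2
python3 -m creep '[{"slide":[0,-2,-3],"angular":[0,0,0],"claw":0.2},{"slide":[0,-3,-2],"angular":[0,0,0],"claw":0.2},{"slide":[0,-3,0],"angular":[0,0,0],"claw":0.2},{"slide":[0,0,0],"angular":[0,0,0],"claw":0.2},{"slide":[0,0,0],"angular":[0,0,0],"claw":0.2},{"slide":[0,0,0],"angular":[0,0,0],"claw":0.2},{"slide":[0,0,0],"angular":[0,0,0],"claw":0.2}]' 40
python3 tray.py top t17; python3 tray.py wrist w17; python3 plan.py 545.7 -8 250 175.5
python3 - <<'E'
from h import *
im=cv2.imread("pics/w17.png"); C=cam("wrist"); np.save("w17.npy",C[3])
cv2.imwrite("pics/w17c.png",cv2.resize(im[20:320,20:420],None,fx=2,fy=2,interpolation=cv2.INTER_CUBIC))
E
```

```text
finger_gap: 0.598
gripper_force: 0.0
t: 31.38
tcp_pos: [0.5765, -0.1512, 0.3453]
tool_rot: [0.038, 0.999, 0.001, -0.001]
force: [-0.0, -0.1, -0.6]
finger_gap: 0.604
gripper_force: 0.0
handle [544.9 -10.4] [13. 99.] yaw -4.58 tray [ 537.394  -104.0998] pockets [array([ 491.9761, -132.5641]), array([ 577.7015, -139.4313]), array([497.0865, -68.7684]), array([582.8119, -75.6356])]
handle [544.1  -9.1] [13.  96.2] yaw -4.6 tray [ 536.5613 -102.7972] pockets [array([ 491.1334, -131.2456]), array([ 576.8564, -138.1427]), array([496.2662, -67.4517]), array([581.9892, -74.3488])]
t 31.5 tcp [ 576.7204 -151.0825  345.3033] yaw 175.68 tilt [-0.0012  0.0009 -1.    ] gap 0.5931855115996791
slide cm [ 4.1583 14.0266  9.5466] rows>= 3.506660872871886 turn z rad 0.003187803027135371
```

View pics/w17c.png

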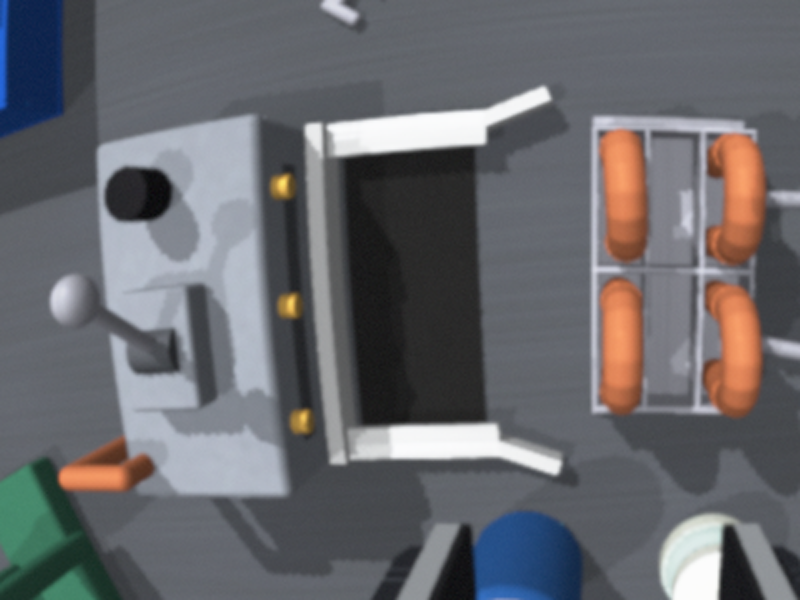

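Run:
```python
from rig import *
C=list(cam("wrist")); C[3]=np.load("w17.npy")
u=lambda p:(p[0]/2+20-.25,p[1]/2+20-.25)
G=[onz(C,u(p),.02)[:2]*1e3 for p in [(486,142),(498,429),(333,154),(348,430)]]; print("in",G,np.linalg.norm(G[0]-G[1]),np.linalg.norm(G[2]-G[3]),(G[0]+G[1])/2,(G[2]+G[3])/2, np.degrees(np.arctan2(*(G[1]-G[0])[::-1])))
W=[onz(C,u(p),.044)[:2]*1e3 for p in [(592,117),(757,130),(592,412)]]
print("tray",W,fit([(-87,-49),(-87,49),(87,-49)],W))
print("ball",[onz(C,u((75,300)),z)*1e3 for z in(.192,.197)])
```

```text
in [array([ 448.3141, -210.487 ]), array([ 634.0584, -220.741 ]), array([ 442.0348, -311.5708]), array([ 626.755 , -324.8242])] 186.02710325008215 185.19501180908466 [ 541.1862 -215.614 ] [ 534.3949 -318.1975] -3.159816356434673
tray [array([ 442.2345, -143.5308]), array([454.904 , -45.7641]), array([ 621.2456, -157.425 ])] (array([[ 0.9965,  0.0839],
       [-0.0839,  0.9965]]), array([ 536.396 , -101.7303]), np.float64(-4.812196920853157), array([[-3.3576, -0.2716],
       [ 1.0907, -0.1594],
       [ 2.2668,  0.431 ]]))
ball [array([ 508.006 , -396.0759,  192.    ]), array([ 508.0053, -391.8724,  197.    ])]
```

All four bends stand in their pockets. Next I grip the handle.

```bash
python3 -m creep '[{"slide":[1.04,3.5,0],"angular":[0,0,0],"claw":0.2},{"slide":[1.04,3.5,0],"angular":[0,0,0],"claw":0.2},{"slide":[1.04,3.5,0],"angular":[0,0,0],"claw":0.2},{"slide":[1.04,3.5,0],"angular":[0,0,0],"claw":0.2},{"slide":[0,0,3.8],"angular":[0,0,0],"claw":0.2},{"slide":[0,0,4],"angular":[0,0,0],"claw":0.2},{"slide":[0,0,4],"angular":[0,0,0],"claw":0.2},{"slide":[0,0,4],"angular":[0,0,0],"claw":0.2},{"slide":[0,0,0],"angular":[0,0,0],"claw":0.2},{"slide":[0,0,0],"angular":[0,0,0],"claw":0.2}]' 40
python3 tray.py wrist w18; python3 plan.py 545.5 -8.5 72 175.5
python3 - <<'E'
from h import *
C=cam("wrist"); print([proj(C,(.5455+a,-.0085-a*.08,.093)) for a in(-.05,0,.05)])
g=cv2.imread("pics/w18.png").max(2)
for r in (150,170,190,210): print(r,"".join("#" if v<45 else "." for v in g[r,260:400]))
E
```

```text
t: 32.32
tcp_pos: [0.5447, -0.0086, 0.1862]
tool_rot: [0.038, 0.999, 0.001, -0.003]
force: [0.2, -0.7, -0.1]
finger_gap: 0.6
gripper_force: 0.0
handle [542.2  -7.5] [10.7 98.9] yaw -4.54 tray [ 534.7594 -101.2051] pockets [array([ 489.3614, -129.701 ]), array([ 575.0915, -136.5083]), array([494.4273, -65.9018]), array([580.1575, -72.7091])]
t 32.4 tcp [546.8267  -9.2093 188.4593] yaw 175.64 tilt [ 0.0002  0.     -1.    ] gap 0.5973140951648552
slide cm [ 0.1398  0.0601 11.6459] rows>= 2.911476634322365 turn z rad 0.002522429030785988
[array([319.6625, 159.485 ]), array([319.4082, 234.7639]), array([319.1464, 302.3805])]
150 ............................................................................................................................................
170 ........................................................#.###.######........................................................................
190 ......................................................###.######.###........................................................................
210 ....................................................####...###.#####........................................................................
```

```bash
python3 -m creep '[{"slide":[0.2,0.15,2],"angular":[0,0,0],"claw":0.2},{"slide":[0,0,3],"angular":[0,0,0],"claw":0.2},{"slide":[0,0,3],"angular":[0,0,0],"claw":0.2},{"slide":[0,0,2.5],"angular":[0,0,0],"claw":0.2},{"slide":[0,0,1.1],"angular":[0,0,0],"claw":0.2},{"slide":[0,0,0],"angular":[0,0,0],"claw":0.2},{"slide":[0,0,0],"angular":[0,0,0],"claw":0.2}]' 60
python3 -m creep '[{"slide":[0,0,0],"angular":[0,0,0],"claw":-1},{"slide":[0,0,0],"angular":[0,0,0],"claw":-1},{"slide":[0,0,0],"angular":[0,0,0],"claw":-1},{"slide":[0,0,0],"angular":[0,0,0],"claw":-1},{"slide":[0,0,0],"angular":[0,0,0],"claw":-1},{"slide":[0,0,0],"angular":[0,0,0],"claw":-1},{"slide":[0,0,0],"angular":[0,0,0],"claw":-1}]' 60
python3 plan.py 542.3 -177.1 72 176.7
```

```text
t: 32.95
tcp_pos: [0.5462, -0.0083, 0.0736]
tool_rot: [0.038, 0.999, -0.0, 0.002]
force: [0.2, 0.3, -0.9]
finger_gap: 0.599
gripper_force: 0.0
t: 33.53
tcp_pos: [0.5454, -0.0078, 0.0735]
tool_rot: [0.039, 0.999, -0.0, 0.002]
force: [-0.2, 1.8, 6.7]
finger_gap: 0.125
gripper_force: 60.4
t 33.5 tcp [545.4033  -7.7963  73.5202] yaw 175.58 tilt [ 0.003  -0.0001 -1.    ] gap 0.12533114304536647
slide cm [ -0.996  -16.9039   0.1532] rows>= 4.22597164536839 turn z rad -0.019611646972051304
```

```bash
python3 -m creep '[{"slide":[-0.2,-0.5,0],"angular":[0,0,-0.005],"claw":-1},{"slide":[-0.2,-0.5,0],"angular":[0,0,-0.005],"claw":-1},{"slide":[-0.15,-0.7,0],"angular":[0,0,-0.005],"claw":-1},{"slide":[-0.15,-0.8,0],"angular":[0,0,-0.005],"claw":-1},{"slide":[0,-0.8,0],"angular":[0,0,0],"claw":-1},{"slide":[0,-0.8,0],"angular":[0,0,0],"claw":-1},{"slide":[0,-0.8,0],"angular":[0,0,0],"claw":-1},{"slide":[0,0,0],"angular":[0,0,0],"claw":-1},{"slide":[0,0,0],"angular":[0,0,0],"claw":-1}]' 60
python3 tray.py top t19; python3 plan.py 542.3 -177.1 73.5 176.6
python3 - <<'E'
from h import *
im,C=shot("wrist","w19")
cv2.imwrite("pics/w19c.png",cv2.resize(im[:330,:400],None,fx=1.8,fy=1.8,interpolation=cv2.INTER_CUBIC))
E
```

```text
t: 34.28
tcp_pos: [0.5484, -0.0558, 0.0735]
tool_rot: [0.029, 1.0, 0.001, 0.001]
force: [-1.4, 5.9, 8.8]
finger_gap: 0.123
gripper_force: 60.7
t 34.3 tcp [548.4406 -55.7845  73.5027] yaw 176.66 tilt [ 0.0013  0.0022 -1.    ] gap 0.12069887773238697
slide cm [ -0.0947 -12.1467  -0.0267] rows>= 3.0366719149095176 turn z rad 0.0009732952834826536
```

View pics/w19c.png

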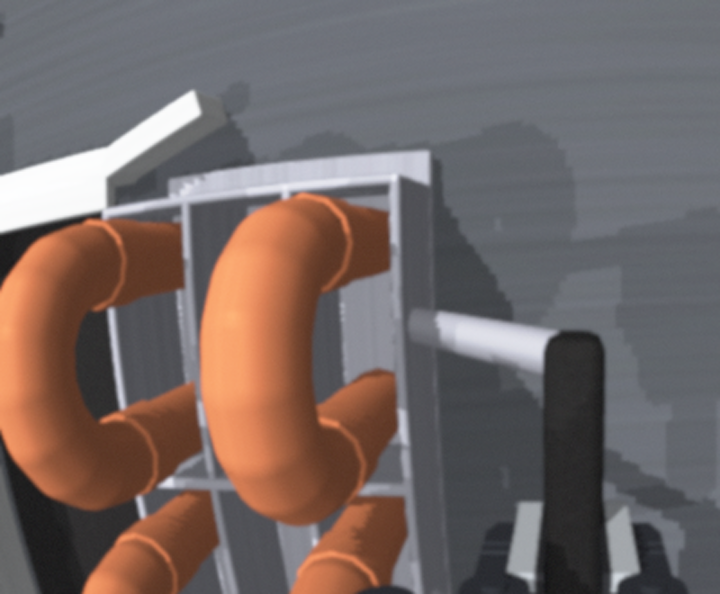

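The tray lies between the flares: the robot-side flange edge runs from (430,152) to (175,190) in the crop, and the guide's flare tip is at (200,92). I'll check lateral alignment.

Run:
```python
from h import *
C=cam("wrist"); u=lambda p:(p[0]/1.8-.2,p[1]/1.8-.2)
th=np.radians(-3.4); c,s=np.cos(th),np.sin(th); Q=np.array([[c,-s],[s,c]]); o=np.array([540.,-216])-Q@[0,55]
S=lambda w:Q.T@(w[:2]*1e3-o)
for n,p,z in [("flange",(430,152),.005),("flange",(180,187),.005),("wall",(400,177),.044),("wall",(105,213),.044),("flare tip",(197,92),.02),("kink",(107,148),.02)]: print(n,S(onz(C,u(p),z)))
print("tcp",S(manip.sense()["tcp_pos"]))
```

```text
flange [-99.0209 170.1722]
flange [-96.2047  77.3936]
wall [-87.5644 170.3016]
wall [-87.4779  73.1031]
flare tip [-125.6788   93.6439]
kink [-112.8195   54.7997]
tcp [ -1.1032 215.4067]
```

```bash
python3 -m creep '[{"slide":[-0.05,-0.8,0],"angular":[0,0,0],"claw":-1},{"slide":[0,-0.8,0],"angular":[0,0,0],"claw":-1},{"slide":[0,-0.8,0],"angular":[0,0,0],"claw":-1},{"slide":[0,-0.8,0],"angular":[0,0,0],"claw":-1},{"slide":[0,-0.8,0],"angular":[0,0,0],"claw":-1},{"slide":[0,-0.8,0],"angular":[0,0,0],"claw":-1}]' 60
python3 -m creep '[{"slide":[0,-0.8,0],"angular":[0,0,0],"claw":-1},{"slide":[0,-0.8,0],"angular":[0,0,0],"claw":-1},{"slide":[0,-0.8,0],"angular":[0,0,0],"claw":-1},{"slide":[0,-0.8,0],"angular":[0,0,0],"claw":-1},{"slide":[0,-0.5,0],"angular":[0,0,0],"claw":-1}]' 60
python3 plan.py 542.3 -177.1 73.5 176.6
```

```text
t: 34.88
tcp_pos: [0.5461, -0.1019, 0.0735]
tool_rot: [0.029, 1.0, 0.003, 0.0]
force: [0.5, 12.8, 8.9]
finger_gap: 0.124
gripper_force: 60.9
t: 35.3
tcp_pos: [0.5439, -0.139, 0.0735]
tool_rot: [0.029, 1.0, 0.003, 0.0]
force: [1.1, 12.6, 10.5]
finger_gap: 0.125
gripper_force: 61.0
t 35.3 tcp [ 543.8566 -139.0253   73.5214] yaw 176.62 tilt [ 0.0004  0.0053 -1.    ] gap 0.12465754468159171
slide cm [-0.0689 -3.81   -0.0179] rows>= 0.9524966973912905 turn z rad 0.0004111343006810801
```

Sliding freely (12 N). I'll continue to the stop in small steps.

```bash
python3 -m creep '[{"slide":[0,-0.6,0],"angular":[0,0,0],"claw":-1},{"slide":[0,-0.6,0],"angular":[0,0,0],"claw":-1},{"slide":[0,-0.6,0],"angular":[0,0,0],"claw":-1},{"slide":[0,-0.6,0],"angular":[0,0,0],"claw":-1},{"slide":[0,-0.4,0],"angular":[0,0,0],"claw":-1}]' 60 | sed -n '1,2p;4p'
for i in 1 2 3; do python3 -m creep '[{"slide":[0,-0.2,0],"angular":[0,0,0],"claw":-1},{"slide":[0,-0.2,0],"angular":[0,0,0],"claw":-1}]' 60 | sed -n '1,2p;4p'; done
```

```text
t: 35.72
tcp_pos: [0.5421, -0.1664, 0.0735]
force: [2.2, 13.5, 10.0]
t: 35.88
tcp_pos: [0.5418, -0.17, 0.0735]
force: [0.7, 14.6, 10.7]
t: 36.05
tcp_pos: [0.5416, -0.1738, 0.0735]
force: [1.1, 13.4, 10.3]
t: 36.22
tcp_pos: [0.5409, -0.1768, 0.0735]
force: [1.0, 20.4, 13.9]
```

```bash
for i in 1 2; do python3 -m creep '[{"slide":[0,-0.15,0],"angular":[0,0,0],"claw":-1},{"slide":[0,0,0],"angular":[0,0,0],"claw":-1},{"slide":[0,0,0],"angular":[0,0,0],"claw":-1}]' 60 | sed -n '1,2p;4p'; done
```

```text
t: 36.47
tcp_pos: [0.5407, -0.1769, 0.0735]
force: [1.3, 19.4, 13.4]
t: 36.72
tcp_pos: [0.5406, -0.1769, 0.0735]
force: [2.6, 24.1, 13.9]
```

```bash
python3 -m creep '[{"slide":[0,-0.1,0],"angular":[0,0,0],"claw":-1},{"slide":[0,0,0],"angular":[0,0,0],"claw":-1},{"slide":[0,0,0],"angular":[0,0,0],"claw":-1}]' 60 | sed -n '1,2p;4p'
python3 -m creep '[{"slide":[0,0.4,0],"angular":[0,0,0],"claw":-0.2},{"slide":[0,0,0],"angular":[0,0,0],"claw":0},{"slide":[0,0,0],"angular":[0,0,0],"claw":0},{"slide":[0,0,0],"angular":[0,0,0],"claw":0},{"slide":[0,0,-1],"angular":[0,0,0],"claw":0},{"slide":[0,0,-3],"angular":[0,0,0],"claw":0},{"slide":[0,0,-4],"angular":[0,0,0],"claw":0},{"slide":[0,0,-4],"angular":[0,0,0],"claw":0},{"slide":[0,0,-4],"angular":[0,0,0],"claw":-1},{"slide":[0,0,-3],"angular":[0,0,0],"claw":-1}]' 60
python3 -m creep '[{"slide":[0.97,-3.6,0],"angular":[0,0,0],"claw":-1},{"slide":[0.97,-3.6,0],"angular":[0,0,0],"claw":-1},{"slide":[0.97,-3.6,0],"angular":[0,0,0],"claw":-1},{"slide":[0.97,-3.6,0],"angular":[0,0,0],"claw":-1},{"slide":[0.97,-3.6,0],"angular":[0,0,0],"claw":-1},{"slide":[0.97,-3.6,0],"angular":[0,0,0],"claw":-1},{"slide":[0,0,0],"angular":[0,0,0],"claw":-1},{"slide":[0,0,0],"angular":[0,0,0],"claw":-1},{"slide":[0,0,0],"angular":[0,0,0],"claw":-1}]' 60
python3 plan.py 470 -392 184 176.6; python3 tray.py top t20
python3 - <<'E'
from h import *
im,C=shot("wrist","w20"); Q=[proj(C,p) for p in [(.506,-.3943,.192),(.543,-.177,.09),(.493,-.174,.09)]]; print(Q)
g=im.max(2); p=Q[0].astype(int)
cir=cv2.HoughCircles(cv2.medianBlur(cv2.cvtColor(im,cv2.COLOR_BGR2GRAY),3)[p[1]-60:p[1]+60,max(p[0]-60,0):p[0]+60],cv2.HOUGH_GRADIENT,1,30,param1=80,param2=14,minRadius=10,maxRadius=28); print("circles",cir,p)
E
```

```text
t: 36.97
tcp_pos: [0.5406, -0.1769, 0.0735]
force: [3.0, 26.2, 14.6]
t: 37.8
tcp_pos: [0.5422, -0.1834, 0.2661]
tool_rot: [0.029, 1.0, -0.001, 0.002]
force: [0.2, -0.2, 0.0]
finger_gap: 0.227
gripper_force: 0.0
t: 38.55
tcp_pos: [0.4706, -0.3945, 0.2619]
tool_rot: [0.029, 1.0, 0.001, -0.0]
force: [0.8, 0.2, -0.4]
finger_gap: 0.002
gripper_force: 0.0
t 38.5 tcp [ 470.6296 -394.4951  261.9312] yaw 176.65 tilt [-0.0002  0.001  -1.    ] gap 0.00155860362015898
slide cm [0.0754 0.2375 7.7934] rows>= 1.9483457279533625 turn z rad 0.0008985041143916649
[array([320.654, 300.671]), array([531.876 , 271.0432]), array([539.5378, 223.9583])]
circles None [320 300]
```

```bash
sed -i 's/near=(.546,-.008)/near=(.545,-.1)/' tray.py
python3 -m creep '[{"slide":[0,0.2,2.5],"angular":[0,0,0],"claw":-1},{"slide":[0,0,2.8],"angular":[0,0,0],"claw":-1},{"slide":[0,0,2.5],"angular":[0,0,0],"claw":-1},{"slide":[0,0,0],"angular":[0,0,0],"claw":-1},{"slide":[0,0,0],"angular":[0,0,0],"claw":-1}]' 60 | sed -n '1,2p;4p'
python3 tray.py top t21
for i in 1 2 3; do python3 -m creep '[{"slide":[-0.8,0,0],"angular":[0,0,0],"claw":-1},{"slide":[-0.8,0,0],"angular":[0,0,0],"claw":-1},{"slide":[-0.8,0,0],"angular":[0,0,0],"claw":-1}]' 60 | sed -n '1,2p;4p'; done
```

```text
t: 39.07
tcp_pos: [0.4714, -0.3905, 0.183]
force: [1.0, -0.2, 0.4]
handle [ 541.7 -178.4] [14.6 96. ] yaw -2.64 tray [ 537.3703 -272.3002] pockets [array([ 492.942 , -302.2857]), array([ 578.8508, -306.2469]), array([ 495.8899, -238.3536]), array([ 581.7986, -242.3148])]
t: 39.37
tcp_pos: [0.4966, -0.3944, 0.1858]
force: [-2.2, -0.7, 1.3]
t: 39.62
tcp_pos: [0.5205, -0.3954, 0.1842]
force: [-1.1, 0.1, 0.7]
t: 39.87
tcp_pos: [0.5441, -0.3965, 0.1835]
force: [-1.2, 0.1, -0.2]
```

```bash
python3 -m creep '[{"slide":[-0.6,0,0],"angular":[0,0,0],"claw":-1},{"slide":[-0.6,0,0],"angular":[0,0,0],"claw":-1},{"slide":[-0.4,0,0],"angular":[0,0,0],"claw":-1}]' | sed -n '1,2p;4p'
for i in 1 2 3 4; do python3 -m creep '[{"slide":[-0.25,0,0],"angular":[0,0,0],"claw":-1},{"slide":[-0.1,0,0],"angular":[0,0,0],"claw":-1},{"slide":[0,0,0],"angular":[0,0,0],"claw":-1}]'  | sed -n '1,2p;4p'; done
```

```text
t: 40.12
tcp_pos: [0.5598, -0.3974, 0.1833]
force: [-1.1, -0.6, -1.5]
t: 40.37
tcp_pos: [0.5607, -0.3973, 0.1833]
force: [-4.8, 0.5, 1.7]
t: 40.62
tcp_pos: [0.5609, -0.3974, 0.1833]
force: [-12.1, 0.2, 3.5]
t: 40.87
tcp_pos: [0.5611, -0.3973, 0.1832]
force: [-18.5, 0.6, 6.6]
t: 41.12
tcp_pos: [0.5613, -0.3973, 0.1832]
force: [-26.7, 0.6, 11.3]
```

```bash
python3 -m creep '[{"slide":[1,0,0],"angular":[0,0,0],"claw":-1},{"slide":[2,0,0],"angular":[0,0,0],"claw":-1},{"slide":[3,0,-2],"angular":[0,0,0],"claw":-1},{"slide":[3,0,-3],"angular":[0,0,0],"claw":-1},{"slide":[2,0,-4],"angular":[0,0,0],"claw":-1},{"slide":[2,0,-4],"angular":[0,0,0],"claw":-1},{"slide":[0,0,0],"angular":[0,0,0],"claw":-1},{"slide":[0,0,0],"angular":[0,0,0],"claw":-1},{"slide":[0,0,0],"angular":[0,0,0],"claw":-1}]' | sed -n '1,2p;4p'
python3 tray.py top t22
python3 - <<'E'
from h import *
im,C=shot("wrist","w22"); gray=cv2.medianBlur(cv2.cvtColor(im,cv2.COLOR_BGR2GRAY),3)
p=proj(C,(.582,-.399,.192)); p0=proj(C,(.506,-.394,.192)); print("expected ball",p,"old",p0)
for n,q in (("new",p),("old",p0)):
    q=q.astype(int); print(n,gray[q[1]-24:q[1]+25:6,q[0]-30:q[0]+31:6])
m=copper(im); k,l,st,ce=cv2.connectedComponentsWithStats(m)
for i in range(1,k):
    if st[i,4]>200: print("copper",st[i],onz(C,ce[i],.1)*1e3)
T=cam("top"); t=cv2.imread("pics/t22.png"); m=copper(t); k,l,st,ce=cv2.connectedComponentsWithStats(m)
for i in range(1,k):
    if st[i,4]>60: print("top copper",st[i],onz(T,ce[i],.1)*1e3)
g=cv2.cvtColor(t,cv2.COLOR_BGR2GRAY); a=proj(T,(.582,-.399,.192)).astype(int); print("top ball",a,g[a[1]-12:a[1]+13:3,a[0]-12:a[0]+13:3])
E
```

```text
t: 41.87
tcp_pos: [0.4468, -0.3911, 0.3081]
force: [0.1, -0.3, -0.7]
handle [ 541.8 -178.7] [14.7 96. ] yaw -2.82 tray [ 537.1753 -272.5862] pockets [array([ 492.6531, -302.4319]), array([ 578.5489, -306.6629]), array([ 495.8018, -238.5094]), array([ 581.6976, -242.7405])]
expected ball [317.6138 381.0494] old [318.3149 303.6227]
new [[ 37  37  36  21  25  30  29  33  33  37  36]
 [ 36  37  33  22  24  30  27  32  31  37  37]
 [ 37  36  25  24  27  29  36  30  31  37  38]
 [ 36  36  21  27  33 155  92  29  31  37  36]
 [ 37  36  19  28  85 199 158  30  31  36  36]
 [ 36  34  22  22  76 212 164  24  31  31  37]
 [ 37  26  28  22 114 193 168  25  36  32  36]
 [ 36  22  22  24  25  34  37  35  34  31  35]
 [ 36  22  23  22  24  35  34  35  35  34  36]]
old [[181 174 176 149 149 104 147 151 173 154 118]
 [181 175 170 143 140  32 141 143 170 151 107]
 [126  82 130 143 140  31 140 143 127  70  81]
 [ 37  37 112 143 140  31 141 143 108  29  36]
 [ 44  43 132 144 134  31 137 143 131  27  40]
 [ 38  38 136 143 133  32 134 142 136  31  39]
 [ 35  38 141 143 127  31 130 143 141  27  36]
 [ 38  
[... 471 characters left out ...]
    ]
top copper [452 220  16  32 329] [ 570.3951 -301.4929  100.    ]
top copper [427 254  14  30 308] [ 489.6431 -235.9307  100.    ]
top copper [452 255  15  30 310] [ 485.7341 -296.6295  100.    ]
top copper [  38  271   45  174 4748] [296.2522 657.8351 100.    ]
top copper [124 336  92  33 330] [307.2327 393.385  100.    ]
top ball [510 223] [[185 185 187 187 155 138  92 132 156]
 [188 190 188 188 173  95  58 154 178]
 [183 187 185 188 131 128 117 160 102]
 [189 188 189  92 150 190 187 167  92]
 [135 137 152 106 175 217 208 191 115]
 [137 143 143 117 163 195 188 188 130]
 [134 158 160  99 173 176 185 183 134]
 [136 168 173 147 187 200 192 189 135]
 [161 138 115 180 185 199 187 184 137]]
```

```bash
python3 -c "
from station import ticket
print(ticket.sign_off())"
```

```text
the job is handed in; nothing more can be done
None
```

I stood all four bends in the tray pockets, slid the tray home against the stop, threw the lever fully over to its end stop, and handed the job in at about 42 s. The sign-off returned no verdict.

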